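Hang the wet spatulas over the drip tray

TASK

First slide the drip tray fully home against the back stop under the drying rail; then hang every spatula from the wooden holder over it, each on its own S-hook and clear of the others: take a hook off the rail, pass it through the spatula's hanging hole, lift the spatula out with it and hang the hook back on the rail. The spatulas are wet, so keep the gripper off them and carry them only by the hooks. Finish with all hooks on the rail, spare ones too, everything still, and the cups, jars, bowl and bottle undisturbed.

Things in the scene. Friction and masses are not known exactly. Their poses are not given: they have to be found in the camera images.
- stand: Fixed aluminium drying stand; origin on the table under mid-rail, x away from its open front (away from the robot), y along the rail. On the table: two guides 18 mm high, inner faces at y = +-130 mm from x = -30 to 50 mm, flaring to +-141 mm at x = -67 mm, and a back stop, front face at x = 50 mm. The drip tray goes between them.
- rail_mid (a point): Middle of the stand's rail, on its axis: a level round bar, 10 mm diameter, axis 275 mm above the table, along the stand's y, between posts whose inner faces are at y = +-159 mm (24 mm deep in x, tops 287 mm high).
- tray: Loose grey plastic drip tray, 100 mm (x) by 250 mm (y), rim 20 mm high, 0.35 kg, sliding on the table. Origin under its middle. Fully home, its origin and axes coincide with the stand's, rear edge (x = 50 mm) on the back stop, 5 mm free either side.
- tray_grip (a point): Centre of the tray's upright grip block, 74 mm in front (-x) of the tray's origin, 26 mm up: 30 mm wide (y), 16 mm deep (x), from 4 to 38 mm above the table; stays out in front when the tray is home
- hook0: Loose steel S-hook of flat bar 8 mm wide (y), 5 mm thick, 40 g; hangs on the rail, axes as the stand's. Origin: middle of the S. Centre line (x,z) mm: (17,26) upper tip, (0,40) top, (-24,22), (-24,4), (24,-4), (24,-22), (0,-40) bottom, (-17,-26) lower tip. Upper bend, open to +x, sits on the rail; lower bend opens to -x, towards the robot. All four hooks are alike.
- hook1: S-hook like hook0. When a hook hangs, the rail's axis is 31 mm above its origin; the origin is then 244 mm above the table. It must rise 16 mm or more to leave the rail.
- hook2: S-hook like hook0. A hook can be held from above by its flat faces (8 mm) on the upright part at x = -24 mm, z = 4 to 22 mm, 24 mm in front of the rail.
- hook3: S-hook like hook0. The hooks hang about 65 mm apart at the start, in the order hook0 to hook3 towards +y.
- rack: Fixed wooden holder, 44 mm (x) by 227 mm (y) by 43 mm high, origin under its centre. Four pockets in a row along y at -82.5, -27.5, 27.5, 82.5 mm, each 8 mm (x) by 48 mm (y), 35 mm deep (floor 8 mm above the table). The flat spatulas stand in them, blade down.
- spat0: Loose flat wooden spatula, 135 mm long, 5 mm thick (x), 40 g; handle 32 mm wide, blade 44 mm wide over the lowest 62 mm. Stands in a pocket of the holder, leaning up to a few degrees; may be absent. Origin: middle of its lower end; z towards the handle end, x square to its face, away from the robot.
- spat0_hole (a point): Centre of the hanging hole of spat0, 118 mm above its origin: a slot 20 mm wide (y) by 18 mm high, right through, upper edge 8 mm below the handle end
- spat1: Loose flat wooden spatula, 140 mm long, 5 mm thick (x), 40 g; a plain strip 32 mm wide all the way. Stands in a pocket of the holder, leaning up to a few degrees; may be absent. Origin: middle of its lower end; z towards the handle end, x square to its face, away from the robot.
- spat1_hole (a point): Centre of the hanging hole of spat1, 123 mm above its origin: a slot 20 mm wide (y) by 18 mm high, right through, upper edge 8 mm below the handle end
- spat2: Loose flat wooden spatula, 118 mm long, 5 mm thick (x), 40 g; a short broad scraper 44 mm wide all the way. Stands in a pocket of the holder, leaning up to a few degrees; may be absent. Origin: middle of its lower end; z towards the handle end, x square to its face, away from the robot.
- spat2_hole (a point): Centre of the hanging hole of spat2, 101 mm above its origin: a slot 20 mm wide (y) by 18 mm high, right through, upper edge 8 mm below the handle end
- spat3: Loose flat wooden spatula, 132 mm long, 5 mm thick (x), 40 g; handle end 32 mm wide, 20 mm neck, blade 40 mm wide over the lowest 50 mm. Stands in a pocket of the holder, leaning up to a few degrees; may be absent. Origin: middle of its lower end; z towards the handle end, x square to its face, away from the robot.
- spat3_hole (a point): Centre of the hanging hole of spat3, 115 mm above its origin: a slot 20 mm wide (y) by 18 mm high, right through, upper edge 8 mm below the handle end
- cup_a: Bystander, not to be disturbed: clear cup, 84 mm across, 90 mm high; origin under its centre.
- cup_b: Bystander, not to be disturbed: clear cup, 80 mm across, 70 mm high; origin under its centre.
- bowl_a: Bystander, not to be disturbed: small steel bowl, 100 mm across, 40 mm high; origin under its centre.
- bottle_a: Bystander, not to be disturbed: yellow bottle with blue cap, 60 mm across, 170 mm high; origin under its centre.
- jar_a: Bystander, not to be disturbed: clear jar, white lid, 66 mm across, 70 mm high; origin under its centre.
- jar_b: Bystander, not to be disturbed: green jar, white lid, 60 mm across, 65 mm high; origin under its centre.

How it is judged:
On the way, in this order (a step that is already met when the one before it is completed fails the run):
1. the tray is fully home under the rail (x of tray in the frame of stand between -0.01 and 0.006 m and y of tray in the frame of stand between -0.01 and 0.01 m and angle between the x axis of tray and the x axis of stand, either way round below 0.1 rad and height (world z) of tray below 0.005 m), for 0.2 s.
2. every spatula hangs by its hole from an S-hook on the rail (x of spat0_hole in the frame of stand between -0.02 and 0.02 m and z of spat0_hole in the frame of stand between 0.185 and 0.212 m and (distance between spat0_hole and hook0 below 0.056 m or distance between spat0_hole and hook1 below 0.056 m or distance between spat0_hole and hook2 below 0.056 m or distance between spat0_hole and hook3 below 0.056 m) and x of spat1_hole in the frame of stand between -0.02 and 0.02 m and z of spat1_hole in the frame of stand between 0.185 and 0.212 m and (distance between spat1_hole and hook0 below 0.056 m or distance between spat1_hole and hook1 below 0.056 m or distance between spat1_hole and hook2 below 0.056 m or distance between spat1_hole and hook3 below 0.056 m) and x of spat2_hole in the frame of stand between -0.02 and 0.02 m and z of spat2_hole in the frame of stand between 0.185 and 0.212 m and (distance between spat2_hole and hook0 below 0.056 m or distance between spat2_hole and hook1 below 0.056 m or distance between spat2_hole and hook2 below 0.056 m or distance between spat2_hole and hook3 below 0.056 m) and x of spat3_hole in the frame of stand between -0.02 and 0.02 m and z of spat3_hole in the frame of stand between 0.185 and 0.212 m and (distance between spat3_hole and hook0 below 0.056 m or distance between spat3_hole and hook1 below 0.056 m or distance between spat3_hole and hook2 below 0.056 m or distance between spat3_hole and hook3 below 0.056 m) and x of hook0 in the frame of stand between -0.015 and 0.015 m and z of hook0 in the frame of stand between 0.234 and 0.254 m and y of hook0 in the frame of stand between -0.155 and 0.155 m and x of hook1 in the frame of stand between -0.015 and 0.015 m and z of hook1 in the frame of stand between 0.234 and 0.254 m and y of hook1 in the frame of stand between -0.155 and 0.155 m and x of hook2 in the frame of stand between -0.015 and 0.015 m and z of hook2 in the frame of stand between 0.234 and 0.254 m and y of hook2 in the frame of stand between -0.155 and 0.155 m and x of hook3 in the frame of stand between -0.015 and 0.015 m and z of hook3 in the frame of stand between 0.234 and 0.254 m and y of hook3 in the frame of stand between -0.155 and 0.155 m), for 0.3 s.
At the end, for the whole second after the job is handed in: Tray home (10 mm, 0.1 rad); every spatula present at rest on a hook's lower bend (hole within 56 mm of that hook's origin, 185 to 212 mm high, within 20 mm of under the rail); all hooks on the rail (origin within 15 mm of under it, height within 10 mm); holes over 45 mm apart (all of step 1 and all of step 2 and horizontal distance between spat0_hole and spat1_hole above 0.045 m and horizontal distance between each of spat0_hole, spat1_hole and spat2_hole above 0.045 m and horizontal distance between each of spat0_hole, spat1_hole, spat2_hole and spat3_hole above 0.045 m and linear speed of each of spat0, spat1, spat2, spat3 below 0.05 m/s); the robot touches nothing.
It fails at once if the gripper's fingers press on a spatula (more than 2 N) (contact force between the fingers and spat0 above 2 N or contact force between the fingers and spat1 above 2 N or contact force between the fingers and spat2 above 2 N or contact force between the fingers and spat3 above 2 N).
It fails at once if a bystander is moved more than 40 mm or tipped over (distance of any of cup_a, cup_b, bowl_a, bottle_a, jar_a, jar_b from where it was at the start of the episode above 0.04 m or angle between any of cup_a, cup_b, bowl_a, bottle_a, jar_a, jar_b's own z axis and vertical above 0.5 rad).
Of spat0, spat1, spat2, spat3 only 3 to 4 are there at a start; the rules pass over those that are not, and their reading is None.
At some moment in a run one of tray may be knocked a few centimetres aside while the robot is not near it.
It also fails if it takes over 210 s, if anything falls off the work surface, if the arm or the gripper's body presses on something with over 40 N, if the wrist force passes 120 N, or if a joint passes its speed limit or range.

ROBOT

A 6-joint arm with a two-finger parallel gripper is mounted at the origin on the work surface. World frame = base frame: x ahead of the robot, y to its left, z up, the work surface at z = 0. Lengths are in m, angles in rad, forces in N, time in s.
With the tool pointing down it reaches from about 0.35 to 0.8 m from the base axis. Payload 7.3 kg.
Tool frame: the origin (TCP) lies midway between the tips of the shut fingers; the grasp point (between the pads) lies 19 mm behind it (bot.hold_point_z is the distance from the TCP to the grasp point, in m); z points along the fingers, y is the line along which they close (so a half turn about z gives the same grasp; the last joint's range is limited). The gripper opens to 85 mm and grips with 20 to 120 N. Pads are 22 mm wide; open, the fingers measure 114 mm over their backs; the gripper's body (76 mm by 85 mm) begins 54 mm behind the grasp point. The pads swing forward as they close: fully open they stand 13 mm farther back than shut.
Start: joints at [0.957, 0.342, 1.524, -0, 1.275, -0.146], TCP at [0.237, 0.469, 0.231] pointing down, gripper open.
Joint ranges: [-2.53, 2.53], [-0.77, 2.02], [0.04, 2.7], [-1, 4.14], [0.28, 2.66], [-3.11, 3.11]. Speed limits (rad/s): [2.57, 2.57, 3.14, 3.14, 3.14, 3.14].

INTERFACE

Orientations are given as a unit quaternion [x, y, z, w].
In Python, from workcell import bot gives the robot as it stands.
- The arm moves only by the tool drive_tool, never from a script. Its argument "increments" is one flat list of numbers, 7 for each row, row after row: the shift along the world's x, y, z in mm, then the turn, a rotation vector about the world's x, y, z in rad, then the finger opening in mm, from 0 to 85.4. A call has 1 to 20 rows; each row is the pose to reach, as a shift and turn from the pose commanded when the call began; what a row does not reach only later rows make up. A row lasts 1/12 s, in which the tool goes at most 41.7 mm and 7.16 degrees, less where a joint would pass 70% of its speed; a pose out of reach is approached as far as the arm can. A call with a gripper value outside its range is refused whole. The fingers move at their own pace and stop on an object; "newtons" is the grip in N (left out, the last holds). Time passes only in rows, so rows that repeat a pose let the fingers close. It gives the time, the measured TCP pose, the force, the opening and the grip force at its end, in the units of the state.
- bot.observe(): the state, without advancing time (a new reading comes with each control period).
- bot.read_camera(name): name is "scene" or "top" or "wrist"; returns (picture, depth): 384x512x3 uint8, blue, green, red; 384x512 float32, m along the optical axis (not along the pixel's ray), 0 where there is no reading.
- bot.get_calibration(name): a dict with "K" (3x3 intrinsics, pixels), "position" and "rotation" of the camera in the world; the wrist camera has in their place "T_tool_cam" (4x4, takes a point from camera to tool coordinates, whose origin is the TCP and whose axes are the flange's). Camera axes: x right, y up, looking along -z (the intrinsics and any distortion apply to the point x, -y, -z); pixel columns grow to the right and rows downward; lengths in m; the calibration is good to about 2 mm. The wrist camera is an equidistant fisheye: a pixel r from the principal point sees the ray r / f radians off the axis. A picture is of the moment at which its call begins: read the wrist's pose just before it. get_calibration takes no time and is no camera call.
- bot.job_done(): hands the job in; it is judged then, once.
Trained networks look in the newest picture that a camera, given by its name, has taken for a name from the list of things; names that differ only in an ending like _2 or _b are one class to them, and where a whole thing is asked for, a point or a joint stands for the part that bears it (a point fixed in the world has none). Each returns a list of dicts, best first, with "p" (0 to 1); they miss things now and then, are a little off and sometimes report something else, mostly with a low value. They report only what shows in the picture. A call takes as long as a camera call.
- bot.regions_of(thing, camera): "mask" (384x512 bool, what is visible of it) and "box" ([left, top, right, bottom] in pixels, round what is visible of it).
The state is a dict: "time": time; "q": joint angles; "qvel": joint speeds; "joint_torque": joint torques, N m; "eef_pos": TCP position; "tcp_rot": TCP orientation; "wrist_force": force on the tool from outside, world axes, zero at the start; "moment": the same for the moment, N m; "finger_gap": finger opening in m; "finger_force": force on a finger pad.
Only numpy, scipy, OpenCV 4.12 (cv2) and the standard library are available. Lean on these libraries where they do the work, as an engineer would, in place of code of your own. Each camera call takes 0.05 s, during which the arm holds its last target. There are 200 camera calls.

## Working session

There is one attempt and no reset: what is moved stays moved. The work goes in short steps, Python scripts to look and compute and a tool call to move; the robot and the scene stay as the last step left them, time stands still between calls to the robot, and variables do not carry over. Pictures are saved under pics/ and viewed, at most 14 in all, crops included, and the job is handed in when it is done.

Besides the shell and the picture viewer there is one more tool, called after "Request:" in YAML: its name, and indented under it one key for each argument. drive_tool: Moves the arm, as the interface text tells. Its arguments: {"type":"object","properties":{"increments":{"type":"array"},"newtons":{"type":"number"}},"required":["increments"]}

```bash
mkdir -p pics; ls
python3 - <<'E'
from workcell import bot
import cv2,numpy as np
s=bot.observe();print(s['time'],s['eef_pos'],s['tcp_rot'],s['finger_gap'],bot.hold_point_z)
for n in ['scene','top','wrist']:
    p,d=bot.read_camera(n);cv2.imwrite(f'pics/{n}0.png',p);np.savez(f'pics/{n}0.npz',p=p,d=d)
    c=bot.get_calibration(n);print(n,{k:np.round(v,4).tolist() if not isinstance(v,str) else v for k,v in c.items()})
a=cv2.imread('pics/scene0.png');b=cv2.imread('pics/top0.png')
cv2.imwrite('pics/st.png',cv2.resize(np.vstack([a,b]),(800,1200))[:, :])
E
```

```text
pics
0.0 [0.23647963 0.46827773 0.23060992] [ 2.31793408e-01  9.72764717e-01 -7.26688599e-04 -3.06126667e-04] 0.08551846727626909 0.0187
scene {'K': [[359.7584, 0.0, 256.4245], [0.0, 359.7584, 196.9941], [0.0, 0.0, 1.0]], 'position': [1.1776, -0.6062, 0.9872], 'rotation': [0.3697, 0.1518, 0.3547, 0.8453]}
top {'K': [[382.2807, 0.0, 257.6509], [0.0, 382.2807, 197.4691], [0.0, 0.0, 1.0]], 'position': [0.4309, -0.0081, 1.621], 'rotation': [0.0347, -0.0291, -0.7042, 0.7086]}
wrist {'K': [[297.3186, 0.0, 252.9814], [0.0, 297.3186, 194.7122], [0.0, 0.0, 1.0]], 'T_tool_cam': [[-0.0005, 0.9628, 0.2702, 0.0687], [1.0, 0.0004, 0.0003, 0.0005], [0.0001, 0.2702, -0.9628, -0.1434], [0.0, 0.0, 0.0, 1.0]]}
```

View pics/scene0.png

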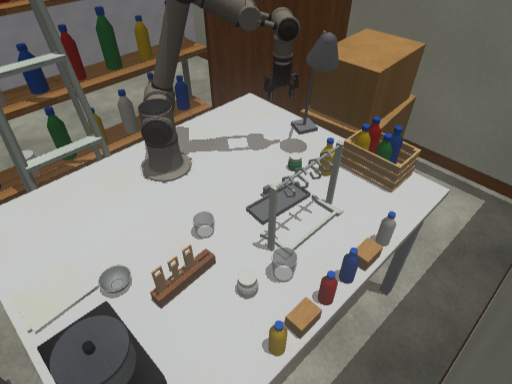

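View pics/top0.png

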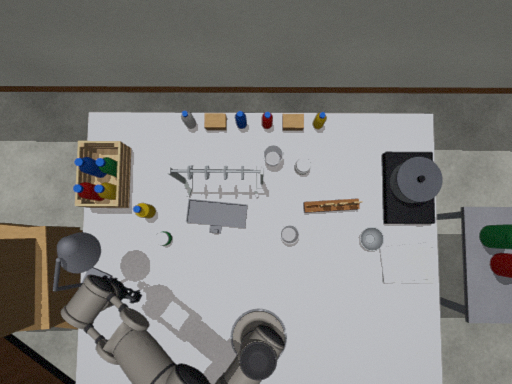

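The scene view shows three spatulas in the rack (around px 158–190, 255–275), and four hooks on the stand's rail. In the top view the stand is at about (217,180), the tray in front of it at (217,214) with its grip at (215,229), and the rack at (332,206). Cups and jars stand at (273,157), (303,166) and (289,234), with the bowl at (372,238).

```bash
cat > h.py <<'E'
from workcell import bot
import cv2,numpy as np
from scipy.spatial.transform import Rotation as R
def cloud(n,d,s=None,mask=None,K=None):
    c=bot.get_calibration(n);K=c['K']
    v,u=np.nonzero((d>0)&(mask if mask is not None else True))
    z=d[v,u]; X=(u-K[0,2]);Y=(v-K[1,2])
    if n=='wrist':
        r=np.hypot(X,Y);t=r/K[0,0];k=np.where(r>0,np.tan(t)/np.maximum(r,1e-9),1/K[0,0])
        pc=np.c_[X*k*z,-Y*k*z,-z]
        T=c['T_tool_cam'];pt=pc@T[:3,:3].T+T[:3,3]
        w=R.from_quat(s['tcp_rot']).apply(pt)+s['eef_pos']
    else:
        pc=np.c_[X/K[0,0]*z,-Y/K[1,1]*z,-z]
        w=R.from_quat(c['rotation']).apply(pc)+np.array(c['position'])
    return w,u,v
def proj(n,P,s=None):
    c=bot.get_calibration(n);K=c['K'];P=np.atleast_2d(P)
    if n=='wrist':
        T=c['T_tool_cam'];pt=R.from_quat(s['tcp_rot']).inv().apply(P-s['eef_pos']);pc=(pt-T[:3,3])@T[:3,:3]
        q=np.c_[pc[:,0],-pc[:,1]];rr=np.hypot(*q.T);t=np.arctan2(rr,-pc[:,2]);return q/rr[:,None]*(t*K[0,0])[:,None]+K[:2,2]
    pc=R.from_quat(c['rotation']).inv().apply(P-np.array(c['position']))
    return np.c_[pc[:,0]/-pc[:,2]*K[0,0]+K[0,2],-pc[:,1]/-pc[:,2]*K[1,1]+K[1,2]]
E
python3 - <<'E'
from h import *
np.set_printoptions(precision=4,suppress=True)
for n in ['top','scene']:
    p,d=bot.read_camera(n)
    for t in ['stand','tray','hook0','rack','spat0','spat1','spat2','spat3','cup_a','bowl_a','bottle_a','jar_a']:
        r=bot.regions_of(t,n)
        for q in r[:5]:
            if q['p']<0.3: continue
            w,u,v=cloud(n,d,mask=q['mask'])
            if len(w)==0: continue
            rect=cv2.minAreaRect(w[:,:2].astype(np.float32)*1000)
            print(n,t,round(q['p'],2),q['box'],len(w),'med',np.median(w,0),'zmax',w[:,2].max().round(3),'rect',np.round(rect[0]),np.round(rect[1]),round(rect[2],1))
E
```

```text
top stand 0.78 [166.4, 167.3, 264.6, 196.1] 925 med [0.6466 0.1819 0.0198] zmax 0.291 rect [648. 185.] [135. 404.] 0.5
top stand 0.3 [202.8, 163.1, 209.0, 180.4] 50 med [0.6444 0.1888 0.2737] zmax 0.289 rect [648. 190.] [52.  8.] 0.4
top tray 0.69 [133.5, 202.8, 156.7, 221.1] 260 med [0.5146 0.4548 0.1136] zmax 0.174 rect [529. 476.] [90. 57.] 43.4
top tray 0.57 [185.5, 200.3, 245.4, 229.7] 1457 med [0.5068 0.1776 0.0038] zmax 0.044 rect [495. 178.] [253. 129.] 84.6
top hook0 0.58 [186.0, 165.0, 191.0, 178.6] 66 med [0.644  0.2499 0.2716] zmax 0.289 rect [648. 250.] [11. 52.] 89.8
top hook0 0.49 [205.2, 163.7, 207.9, 178.0] 24 med [0.638  0.1879 0.2758] zmax 0.289 rect [645. 188.] [ 5. 45.] 88.7
top rack 0.56 [300.6, 197.1, 360.7, 213.7] 560 med [ 0.5421 -0.2949  0.0422] zmax 0.147 rect [ 547. -306.] [ 48. 240.] 4.0
top cup_a 0.86 [266.3, 144.0, 284.3, 164.9] 321 med [ 0.7573 -0.0551  0.0226] zmax 0.095 rect [745. -53.] [80. 75.] 0.1
top cup_a 0.65 [281.3, 227.6, 300.9, 243.5] 296 med [ 0.4238 -0.1274  0.0103] zmax 0.077 rect [ 424. -123.] [73. 73.] 89.7
top cup_a 0.49 [302.1, 196.2,
[... 3129 characters left out ...]
7] 726 med [ 0.3928 -0.4584  0.0214] zmax 0.045 rect [ 390. -455.] [ 98. 137.] 75.4
scene bowl_a 0.6 [316.2, 133.4, 334.6, 176.9] 257 med [0.527  0.4525 0.1046] zmax 0.291 rect [525. 455.] [ 51. 605.] 32.5
scene bottle_a 0.72 [316.0, 136.3, 334.4, 174.3] 231 med [0.5275 0.4544 0.0962] zmax 0.284 rect [545. 419.] [ 51. 523.] 28.5
scene jar_a 0.95 [238.1, 269.6, 256.9, 298.4] 507 med [ 0.722  -0.1881  0.0643] zmax 0.076 rect [ 714. -181.] [62. 59.] 9.9
scene jar_a 0.79 [291.2, 151.3, 300.8, 169.4] 231 med [0.4125 0.3869 0.044 ] zmax 0.278 rect [479. 312.] [ 64. 476.] 39.3
scene jar_a 0.5 [152.3, 268.9, 169.8, 291.9] 171 med [ 0.5532 -0.3815  0.0861] zmax 0.142 rect [ 553. -379.] [31.  6.] 88.8
```

Request:
drive_tool:
  increments: [30, -60, 20, 0, 0, 0.1, 85, 70, -130, 20, 0, 0, 0.2, 85, 100, -190, 20, 0, 0, 0.3, 85, 130, -240, 20, 0, 0, 0.4, 85, 164, -288, 20, 0, 0, 0.468, 85, 164, -288, 20, 0, 0, 0.468, 85, 164, -288, 20, 0, 0, 0.468, 85, 164, -288, 20, 0, 0, 0.468, 85, 164, -288, 20, 0, 0, 0.468, 85, 164, -288, 20, 0, 0, 0.468, 85, 164, -288, 20, 0, 0, 0.468, 85, 164, -288, 20, 0, 0, 0.468, 85, 164, -288, 20, 0, 0, 0.468, 85]

```text
time: 2.53
eef_pos: [0.3999, 0.1819, 0.2513]
tcp_rot: [-0.001, 1.0, 0.0, -0.0]
wrist_force: [-0.5, -0.4, 0.0]
finger_gap: 0.0851
finger_force: 0.0
```

Run:
```python
from h import *
np.set_printoptions(precision=4,suppress=True)
s=bot.observe();print(s['time'],s['eef_pos'],s['tcp_rot'])
p,d=bot.read_camera('wrist');cv2.imwrite('pics/w1.png',p);np.savez('pics/w1.npz',p=p,d=d)
w,u,v=cloud('wrist',d,s)
# back stop/guides, rail
m=(w[:,2]>.255)&(w[:,2]<.284)&(abs(w[:,1]-.18)<.15)&(w[:,0]>.6)&(w[:,0]<.7)
f=np.polyfit(w[m,1],w[m,0],1);print('rail front',m.sum(),f,np.median(w[m],0))
m=(w[:,2]>.15)&(w[:,2]<.25)&(w[:,0]>.58)&(w[:,0]<.72)&(abs(abs(w[:,1]-.18)-.175)<.035)
for sg in (-1,1):
    k=m&(sg*(w[:,1]-.18)>0);print('post',k.sum(),w[k].min(0),w[k].max(0))
m=(w[:,2]>.012)&(w[:,2]<.028)&(abs(w[:,0]-.5)<.09)&(abs(w[:,1]-.18)<.2)
r=cv2.minAreaRect(w[m,:2].astype(np.float32)*1000);print('tray rim',m.sum(),r)
m=(w[:,2]>.033)&(w[:,2]<.043)&(abs(w[:,0]-.43)<.06)&(abs(w[:,1]-.18)<.1)
print('block',m.sum(),w[m].min(0),w[m].max(0),w[m].mean(0))
```

```text
2.5333 [0.3999 0.1819 0.2513] [-0.0013  1.      0.0002 -0.0001]Traceback (most recent call last):
  File "<stdin>", line 8, in <module>
    raise TypeError("expected non-empty vector for x")
TypeError: expected non-empty vector for x
```

View pics/w1.png

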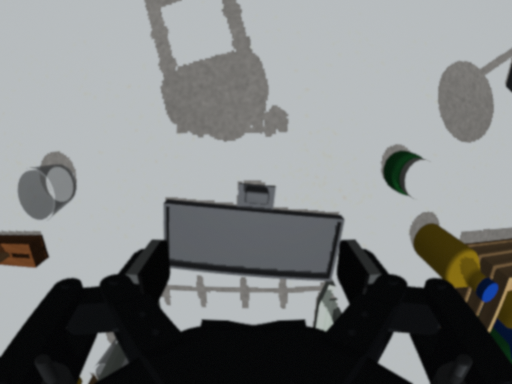

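The wrist picture shows the tray at px (165–342, 198–278) with its grip at (256,192). The line with four crosses at row 290 is the shadow of the rail. The gripper hides everything farther ahead, so the stand has to be measured from the fixed cameras.

Run:
```python
from h import *
np.set_printoptions(precision=4,suppress=True)
s=bot.observe()
d=np.load('pics/w1.npz')['d']
w,u,v=cloud('wrist',d,s)
k=(v<285)
m=k&(w[:,2]>.012)&(w[:,2]<.028)&(abs(w[:,0]-.5)<.09)&(abs(w[:,1]-.18)<.2)
r=cv2.minAreaRect(w[m,:2].astype(np.float32)*1000);print('tray rim',m.sum(),r)
m=k&(w[:,2]>.031)&(w[:,2]<.045)&(abs(w[:,0]-.43)<.06)&(abs(w[:,1]-.18)<.1)
print('block',m.sum(),w[m].min(0),w[m].max(0),w[m].mean(0))
m=k&(w[:,2]<.01)&(w[:,2]>-.01);print('table z',np.median(w[m,2]))
for n in ['top','scene']:
    d=np.load(f'pics/{n}0.npz')['d'];w,u,v=cloud(n,d)
    b=(w[:,0]>.58)&(w[:,0]<.72)&(abs(w[:,1]-.18)<.2)
    m=b&(w[:,2]>.26)&(w[:,2]<.284)&(abs(w[:,1]-.18)<.15)
    q=w[m];f=np.polyfit(q[:,1],q[:,0],1)
    for _ in range(4):
        e=abs(q[:,0]-np.polyval(f,q[:,1]))<.008;f=np.polyfit(q[e,1],q[e,0],1)
    print(n,'rail',e.sum(),f,np.polyval(f,.18),np.median(q[e,2]),q[e,2].max())
    m=b&(w[:,2]>.283)&(w[:,2]<.292)
    print(' top',m.sum());
    for yy in np.arange(.0,.37,.01):
        z=m&(w[:,1]>yy)&(w[:,1]<=yy+.01)
        if z.sum(): print('  ',round(yy,2),z.sum(),w[z].mean(0),end='')
    print()
    m=b&(w[:,2]>.2)&(w[:,2]<.235)
    for yy in np.arange(.0,.37,.01):
        z=m&(w[:,1]>yy)&(w[:,1]<=yy+.01)
        if z.sum()>2: print(' low',round(yy,2),z.sum(),w[z].mean(0),end='')
    print()
    m=b&(w[:,2]>.01)&(w[:,2]<.026)
    r=cv2.minAreaRect(w[m,:2].astype(np.float32)*1000);print(' guides',r)
```

```text
tray rim 2281 ((505.32611083984375, 219.73300170898438), (164.95787048339844, 330.2440490722656), 4.790109634399414)
block 305 [0.4262 0.1711 0.0311] [0.4446 0.2015 0.0407] [0.4341 0.1863 0.0381]
table z 0.0008847301589617329
top rail 230 [-0.0028  0.6464] 0.6459191489451146 0.27833408240990243 0.28391209780897597
 top 76
   0.01 1 [0.6455 0.0164 0.2855]   0.02 1 [0.6457 0.027  0.2843]   0.04 2 [0.6456 0.0447 0.2842]   0.05 4 [0.6463 0.0588 0.2848]   0.06 4 [0.6418 0.0623 0.2847]   0.11 2 [0.6469 0.1172 0.2844]   0.12 5 [0.6448 0.1237 0.2862]   0.15 1 [0.6485 0.1508 0.2849]   0.16 1 [0.6486 0.1652 0.2833]   0.18 5 [0.6454 0.1861 0.2849]   0.19 2 [0.6497 0.193  0.2869]   0.2 1 [0.6484 0.2076 0.2836]   0.24 2 [0.6497 0.2499 0.2851]   0.25 4 [0.6444 0.2526 0.2845]   0.31 6 [0.6492 0.3171 0.2859]   0.32 13 [0.6469 0.3219 0.287 ]
 low 0.11 6 [0.6513 0.1184 0.2108] low 0.18 11 [0.6482 0.1881 0.2142] low 0.24 9 [0.6529 0.2481 0.2163] low 0.25 6 [0.6387 0.2518 0.215 ] low 0.31 10 [0.644  0.3149 0.2146]
 guides ((647.44873046875, 161.46621704101562), (321.3173522949219, 136.5264434814453), 89
[... 509 characters left out ...]
6488 0.203  0.2841]   0.24 2 [0.6428 0.2474 0.2867]   0.25 10 [0.648  0.2538 0.2861]   0.28 1 [0.6483 0.2851 0.2831]   0.3 2 [0.6482 0.3049 0.2836]   0.31 11 [0.6515 0.3176 0.2864]   0.32 13 [0.6488 0.3244 0.2877]   0.33 1 [0.6438 0.33   0.2879]
 low 0.05 9 [0.6585 0.0591 0.2201] low 0.06 32 [0.6505 0.0636 0.2183] low 0.12 32 [0.6506 0.124  0.2173] low 0.18 11 [0.6549 0.1885 0.2181] low 0.19 29 [0.6508 0.193  0.2183] low 0.24 5 [0.6477 0.2482 0.2182] low 0.25 29 [0.6529 0.2535 0.2188] low 0.26 4 [0.6527 0.2611 0.2163] low 0.31 39 [0.6486 0.3177 0.2177] low 0.32 20 [0.6536 0.3228 0.2169]
 guides ((645.4002075195312, 158.3161163330078), (342.0748596191406, 137.784423828125), 87.89104461669922)
```

Run:
```python
from h import *
np.set_printoptions(precision=4,suppress=True)
s=bot.observe()
D=np.load('pics/w1.npz');d=D['d']
w,u,v=cloud('wrist',d,s)
m=(v>205)&(v<272)&(w[:,2]>.015)&(w[:,2]<.027)&(abs(w[:,1]-.185)<.145)&(w[:,0]<.57)&(w[:,0]>.44)
r=cv2.minAreaRect(w[m,:2].astype(np.float32)*1000);print('tray rim',m.sum(),r)
# front rim line
k=m&(w[:,0]<.48);print('front',np.polyfit(w[k,1],w[k,0],1),w[k].min(0),w[k].max(0))
for n in ['top','scene']:
    d=np.load(f'pics/{n}0.npz')['d'];w,u,v=cloud(n,d)
    b=(w[:,0]>.6)&(w[:,0]<.72)&(w[:,2]>.08)&(w[:,2]<.29)
    for c in (-.005,.325):
        m=b&(abs(w[:,1]-c)<.025);print(n,'post',c,m.sum(),np.percentile(w[m],[2,10,50,90,98],axis=0).T.tolist() if m.sum() else '')
    b=(w[:,0]>.57)&(w[:,0]<.72)&(w[:,2]>.008)&(w[:,2]<.03)
    for c in (.158-.14,.158+.14):
        m=b&(abs(w[:,1]-c)<.03);print(n,'guide',c,m.sum(),np.percentile(w[m],[5,25,50,75,95],axis=0).T.round(3).tolist())
    m=b&(abs(w[:,1]-.158)<.11);print(n,'stop',m.sum(),np.polyfit(w[m,1],w[m,0],1),np.percentile(w[m,0],[5,50,95]))
```

```text
tray rim 1243 ((506.47943115234375, 181.20816040039062), (249.9407958984375, 100.18343353271484), 86.77291870117188)
front [0.0615 0.4511] [0.4519 0.0582 0.015 ] [0.48   0.3084 0.0233]
top post -0.005 66 [[0.6338027421124629, 0.634133748828098, 0.6423520337870494, 0.6526984487629711, 0.6976958589152357], [-0.0244971957503195, -0.015330948517551232, -0.008268555076471836, 0.009451746710817893, 0.016542488056382802], [0.09355332212130926, 0.133146464900184, 0.27913497624073424, 0.28655870117161164, 0.28892889392534304]]
top post 0.325 114 [[0.635178155337394, 0.635677781847191, 0.6442980045118722, 0.6546900993728493, 0.6581446995092759], [0.3038124494833124, 0.3133436544211807, 0.31493410260580174, 0.321757269587727, 0.3241867240115004], [0.09013337138225838, 0.11200445216098387, 0.21823554194026595, 0.2853531914621327, 0.2884816559249707]]
top guide 0.017999999999999988 116 [[0.589, 0.619, 0.643, 0.696, 0.706], [0.003, 0.013, 0.017, 0.025, 0.043], [0.008, 0.013, 0.016, 0.02, 0.023]]
top guide 0.29800000000000004 95 [[0.588, 0.611, 0.636, 0.653, 0.709], [0.275, 0.288, 0.296, 0.303, 0.3
[... 423 characters left out ...]
5720641099157]]
scene post 0.325 335 [[0.6367844006574169, 0.639762496320129, 0.6514792050617504, 0.6595192518093714, 0.6609068300074842], [0.3089690542670808, 0.31570418499604114, 0.3189406601384692, 0.32450313967314687, 0.3280500143362848], [0.08537505103284951, 0.10418384194610122, 0.19562466559780567, 0.2799697237998059, 0.28737394964612223]]
scene guide 0.017999999999999988 121 [[0.586, 0.605, 0.651, 0.662, 0.704], [-0.011, 0.008, 0.017, 0.024, 0.042], [0.009, 0.014, 0.018, 0.02, 0.024]]
scene guide 0.29800000000000004 212 [[0.583, 0.625, 0.657, 0.692, 0.713], [0.277, 0.289, 0.295, 0.304, 0.32], [0.009, 0.013, 0.018, 0.021, 0.024]]
scene stop 228 [-0.007   0.7053] [0.697  0.7067 0.7105]
```

Request:
drive_tool:
  increments: [15, 2, -40, 0, 0, -0.06, 85, 33, 4, -80, 0, 0, -0.06, 85, 33, 4, -120, 0, 0, -0.06, 85, 33, 4, -160, 0, 0, -0.06, 85, 33, 4, -200, 0, 0, -0.06, 85, 33, 4, -225, 0, 0, -0.06, 85, 33, 4, -239, 0, 0, -0.06, 85, 33, 4, -239, 0, 0, -0.06, 85, 33, 4, -239, 0, 0, -0.06, 85, 33, 4, -239, 0, 0, -0.06, 20, 33, 4, -239, 0, 0, -0.06, 20, 33, 4, -239, 0, 0, -0.06, 20, 33, 4, -239, 0, 0, -0.06, 20, 33, 4, -239, 0, 0, -0.06, 20, 33, 4, -239, 0, 0, -0.06, 20, 33, 4, -239, 0, 0, -0.06, 20, 33, 4, -239, 0, 0, -0.06, 20, 33, 4, -239, 0, 0, -0.06, 20, 33, 4, -239, 0, 0, -0.06, 20]
  newtons: 40

```text
time: 4.17
eef_pos: [0.4343, 0.1849, 0.0134]
tcp_rot: [0.03, 1.0, 0.001, 0.001]
wrist_force: [-1.7, 1.4, 6.7]
finger_gap: 0.0292
finger_force: 39.7
```

Request:
drive_tool:
  increments: [0, -8, 0, 0, 0, 0.02, 20, 0, -18, 0, 0, 0, 0.04, 20, 2, -28, 0, 0, 0, 0.06, 20, 20, -28, 0, 0, 0, 0.06, 20, 40, -28, 0, 0, 0, 0.06, 20, 60, -28, 0, 0, 0, 0.06, 20, 80, -28, 0, 0, 0, 0.06, 20, 100, -28, 0, 0, 0, 0.06, 20, 115, -28, 0, 0, 0, 0.06, 20, 125, -28, 0, 0, 0, 0.06, 20, 132, -28, 0, 0, 0, 0.06, 20, 136, -28, 0, 0, 0, 0.06, 20, 138, -28, 0, 0, 0, 0.06, 20, 138, -28, 0, 0, 0, 0.06, 20, 138, -28, 0, 0, 0, 0.06, 20]

```text
time: 5.42
eef_pos: [0.5701, 0.1565, 0.0129]
tcp_rot: [-0.0, 1.0, -0.0, -0.002]
wrist_force: [-5.3, -0.6, 6.6]
finger_gap: 0.0295
finger_force: 41.0
```

Request:
drive_tool:
  increments: [1, 0, 0, 0, 0, 0, 20, 2, 0, 0, 0, 0, 0, 20, 3, 0, 0, 0, 0, 0, 20, 4, 0, 0, 0, 0, 0, 20, 4, 0, 0, 0, 0, 0, 20, 4, 0, 0, 0, 0, 0, 20]

```text
time: 5.92
eef_pos: [0.5717, 0.1565, 0.0129]
tcp_rot: [-0.0, 1.0, -0.0, -0.004]
wrist_force: [-15.4, 0.1, 13.1]
finger_gap: 0.0292
finger_force: 41.7
```

Request:
drive_tool:
  increments: [-2, 0, 0, 0, 0, 0, 85, -2, 0, 0, 0, 0, 0, 85, -2, 0, 0, 0, 0, 0, 85, -2, 0, 0, 0, 0, 0, 85, -2, 0, 0, 0, 0, 0, 85, -20, 0, 0, 0, 0, 0, 85, -50, 0, 5, 0, 0, 0, 85, -80, 0, 30, 0, 0, 0, 85, -90, -10, 70, 0, 0, 0, 85, -90, -40, 100, 0, 0, 0, 85, -90, -75, 120, 0, 0, 0, 85, -90, -110, 140, 0, 0, 0, 85, -90, -150, 150, 0, 0, 0, 85, -90, -190, 160, 0, 0, 0, 85, -90, -230, 160, 0, 0, 0, 85, -90, -270, 160, 0, -0.1, 0, 85, -90, -310, 170, 0, -0.2, 0, 85, -90, -350, 180, 0, -0.3, 0, 85, -90, -390, 180, 0, -0.4, 0, 85, -90, -430, 180, 0, -0.5, 0, 85]

```text
time: 7.58
eef_pos: [0.4864, -0.2558, 0.1933]
tcp_rot: [-0.001, 0.973, 0.001, 0.231]
wrist_force: [1.4, 1.4, -0.1]
finger_gap: 0.085
finger_force: 0.0
```

Request:
drive_tool:
  increments: [0, -30, 0, 0, -0.1, 0, 85, 0, -32, 0, 0, -0.2, 0, 85, 0, -32, 0, 0, -0.2, 0, 85, 0, -32, 0, 0, -0.2, 0, 85, 0, -32, 0, 0, -0.2, 0, 85]

```text
time: 8.0
eef_pos: [0.4912, -0.2834, 0.1989]
tcp_rot: [0.001, 0.948, 0.003, 0.317]
wrist_force: [0.6, 0.1, 0.6]
finger_gap: 0.0852
finger_force: 0.0
```

Run:
```python
from h import *
s=bot.observe();print(s['time'],s['eef_pos'],s['tcp_rot'],s['q'])
p,d=bot.read_camera('wrist');cv2.imwrite('pics/w2.png',p);np.savez('pics/w2.npz',p=p,d=d,pos=s['eef_pos'],rot=s['tcp_rot'])
```

```text
8.0 [ 0.49115556 -0.28340514  0.19885539] [0.00101574 0.94832746 0.0032617  0.31727491] [-0.94070026  0.26115122  1.94499645  0.84421462  0.71399956 -3.1045596 ]
```

View pics/w2.png

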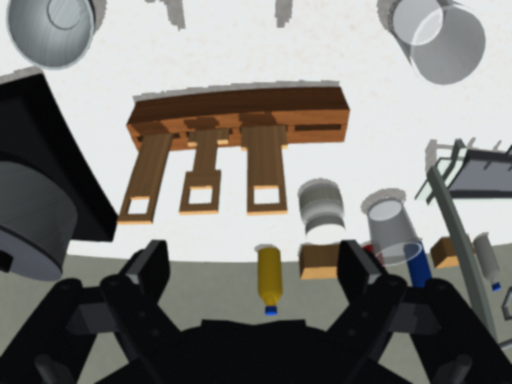

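The wrist view shows three spatulas with open holes at about px (138,206), (200,193) and (267,195). The middle one is necked, so it is spat3. The pocket on the right (+y) is empty.

```bash
cat > holes.py <<'E'
from h import *
np.set_printoptions(precision=4,suppress=True)
def holes(d,s,zmin=.06):
    w,u,v=cloud('wrist',d,s)
    m=(w[:,2]>zmin)&(w[:,2]<.17)&(abs(w[:,0]-.55)<.05)&(w[:,1]<-.18)&(w[:,1]>-.43)
    I=np.zeros(d.shape,np.uint8);I[v[m],u[m]]=1
    W=np.zeros(d.shape+(3,));W[v,u]=w
    cs,h=cv2.findContours(I,cv2.RETR_CCOMP,cv2.CHAIN_APPROX_NONE)
    c=bot.get_calibration('wrist');T=c['T_tool_cam'];K=c['K'];Rt=R.from_quat(s['tcp_rot'])
    C=Rt.apply(T[:3,3])+s['eef_pos']
    for i,q in enumerate(cs):
        if h[0][i][3]<0 or cv2.contourArea(q)<40: continue
        par=h[0][i][3];pm=np.zeros_like(I);cv2.drawContours(pm,cs,par,1,-1);pm&=I;pm=cv2.erode(pm,np.ones((2,2),np.uint8))
        P=W[pm>0];cen=np.median(P,0);
        for _ in range(3):
            A=np.c_[P[:,1],P[:,2],np.ones(len(P))];co=np.linalg.lstsq(A,P[:,0],rcond=None)[0];P=P[abs(A@co-P[:,0])<.004]
        n=np.array([1,-co[0],-co[1]])  # x - a y - b z = c
        hm=np.zeros_like(I);cv2.drawContours(hm,cs,i,1,-1);hm=hm&(1-I)
        vv,uu=np.nonzero(hm);X=uu-K[0,2];Y=vv-K[1,2];r=np.hypot(X,Y);t=r/K[0,0]
        ray=np.c_[X/r*np.sin(t),-Y/r*np.sin(t),-np.cos(t)]@T[:3,:3].T;ray=Rt.apply(ray)
        k=(co[2]-C@n)/(ray@n);H=C+ray*k[:,None]
        top=P[P[:,2]>H[:,2].mean()+.010]
        # lateral lean from edges of the strip
        print('hole',H.mean(0),'min',H.min(0),'max',H.max(0),'plane dx/dy,dx/dz',co[:2],'maxz',P[:,2].max(),'y@top',top[:,1].min(),top[:,1].max(),'px',uu.mean(),vv.mean())
E
python3 - <<'E'
from holes import *
D=np.load('pics/w2.npz');s=dict(eef_pos=D['pos'],tcp_rot=D['rot'])
holes(D['d'],s)
w,u,v=cloud('wrist',D['d'],s)
m=(w[:,2]>.034)&(w[:,2]<.05)&(abs(w[:,0]-.54)<.06)&(abs(w[:,1]+.3)<.17)
print(cv2.minAreaRect(w[m,:2].astype(np.float32)*1000),np.median(w[m,2]))
k=m&(w[:,2]<.0405);
m=(w[:,2]>.01)&(w[:,2]<.036)&(abs(w[:,0]-.54)<.06)&(abs(w[:,1]+.3)<.1);print('front face',np.polyfit(w[m,1],w[m,0],1))
E
```

```text
hole [ 0.548  -0.3805  0.1335] min [ 0.5475 -0.3892  0.1264] max [ 0.5485 -0.3722  0.1405] plane dx/dy,dx/dz [-0.0533  0.0091] maxz 0.1499571490847801 y@top -0.3965633122604614 -0.36493887990638113 px 138.09606986899564 206.1004366812227
hole [ 0.5442 -0.326   0.1256] min [ 0.5437 -0.3356  0.1185] max [ 0.5448 -0.3168  0.1326] plane dx/dy,dx/dz [-0.0591  0.007 ] maxz 0.14198773694849015 y@top -0.3420318091797849 -0.3103111070941521 px 200.17940199335547 195.72093023255815
hole [ 0.5404 -0.2722  0.1287] min [ 0.5397 -0.2816  0.1216] max [ 0.541  -0.2621  0.1356] plane dx/dy,dx/dz [-0.0668  0.0024] maxz 0.1447573134789163 y@top -0.28715514497921835 -0.25606659646285845 px 265.71176470588233 195.63235294117646
((544.0623168945312, -299.57647705078125), (46.020484924316406, 228.16122436523438), 4.00111198425293) 0.043716531972327916
front face [-0.0549  0.5067]
```

Request:
drive_tool:
  increments: [0, 5, 15, 0, 0.08, 0, 85, 0, 20, 40, 0, 0.18, 0, 85, 0, 50, 70, 0, 0.28, 0, 85, 0, 85, 100, 0, 0.38, 0, 85, 10, 120, 125, 0, 0.48, 0, 85, 20, 155, 130, 0, 0.56, 0, 85, 30, 190, 130, 0, 0.62, 0, 85, 50, 225, 130, 0, 0.645, 0, 85, 70, 260, 130, 0, 0.645, 0, 85, 90, 295, 130, 0, 0.645, 0, 85, 100, 325, 130, 0, 0.645, 0, 45, 109, 343, 130, 0, 0.645, 0, 45, 109, 343, 130, 0, 0.645, 0, 45, 109, 343, 130, 0, 0.645, 0, 45, 109, 343, 130, 0, 0.645, 0, 45, 109, 343, 130, 0, 0.645, 0, 45]

```text
time: 9.38
eef_pos: [0.6002, 0.0593, 0.3292]
tcp_rot: [0.003, 1.0, 0.003, 0.001]
wrist_force: [0.4, -0.0, -0.3]
finger_gap: 0.0452
finger_force: 0.0
```

Run:
```python
from h import *
np.set_printoptions(precision=4,suppress=True)
s=bot.observe();print(s['time'],s['eef_pos'],R.from_quat(s['tcp_rot']).as_matrix(),s['q'],s['finger_gap'])
p,d=bot.read_camera('scene');np.savez('pics/s1.npz',p=p,d=d)
w,u,v=cloud('scene',d)
b=(w[:,0]>.6)&(w[:,0]<.7)
for zl,zh in ((.2,.212),(.212,.224),(.224,.236),(.284,.29)):
  for c in (.06,.124,.19,.253):
    m=b&(w[:,2]>zl)&(w[:,2]<zh)&(abs(w[:,1]-c)<.012);print(zl,c,m.sum(),np.median(w[m],0) if m.sum() else '')
```

```text
9.3833 [0.6002 0.0593 0.3292] [[-1.      0.0055  0.0019]
 [ 0.0055  1.      0.0051]
 [-0.0019  0.0051 -1.    ]] [-0.0312  0.4429  1.1044  0.0051  1.5926 -1.5964] 0.045218057630818265
0.2 0.06 5 [0.6472 0.0609 0.2088]
0.2 0.124 5 [0.6457 0.1219 0.2094]
0.2 0.19 7 [0.6475 0.1921 0.2093]
0.2 0.253 8 [0.6458 0.2544 0.21  ]
0.212 0.06 27 [0.6444 0.0614 0.2167]
0.212 0.124 26 [0.644  0.1226 0.2181]
0.212 0.19 26 [0.6422 0.1915 0.2167]
0.212 0.253 22 [0.6426 0.2519 0.2176]
0.224 0.06 10 [0.6712 0.0611 0.2305]
0.224 0.124 7 [0.6727 0.121  0.2305]
0.224 0.19 8 [0.6724 0.1912 0.2293]
0.224 0.253 9 [0.6735 0.2525 0.2306]
0.284 0.06 9 [0.6486 0.0638 0.2865]
0.284 0.124 9 [0.6489 0.1242 0.2857]
0.284 0.19 10 [0.6501 0.1919 0.2854]
0.284 0.253 7 [0.6487 0.2505 0.2861]
```

Request:
drive_tool:
  increments: [22, 2, 0, 0, 0, 0, 45, 22, 2, -30, 0, 0, 0, 45, 22, 2, -60, 0, 0, 0, 45, 22, 2, -80, 0, 0, 0, 45, 22, 2, -86, 0, 0, 0, 45, 22, 2, -86, 0, 0, 0, 45, 22, 2, -86, 0, 0, 0, 3, 22, 2, -86, 0, 0, 0, 3, 22, 2, -86, 0, 0, 0, 3, 22, 2, -86, 0, 0, 0, 3, 22, 2, -86, 0, 0, 0, 3, 22, 2, -86, 0, 0, 0, 3, 22, 2, -86, 0, 0, 0, 3, 22, 2, -86, 0, 0, 0, 3]
  newtons: 60

```text
time: 10.6
eef_pos: [0.6232, 0.0618, 0.2448]
tcp_rot: [0.003, 1.0, 0.003, 0.003]
wrist_force: [-1.2, -1.1, 5.8]
finger_gap: 0.0065
finger_force: 58.8
```

Request:
drive_tool:
  increments: [0, 0, 5, 0, 0, 0, 3, 0, 0, 12, 0, 0, 0, 3, 0, 0, 19, 0, 0, 0, 3, 0, 0, 21, 0, 0, 0, 3, 0, 0, 21, 0, 0, 0, 3, -8, 0, 21, 0, 0, 0, 3, -20, 0, 21, 0, 0, 0, 3, -35, 0, 21, 0, 0, 0, 3, -55, 0, 21, 0, 0, 0, 3, -75, -10, 35, 0, 0, 0, 3, -80, -30, 60, 0, 0, 0, 3, -80, -40, 70, 0, 0, 0, 3, -80, -40, 70, 0, 0, 0, 3, -80, -40, 70, 0, 0, 0, 3, -80, -40, 70, 0, 0, 0, 3]

```text
time: 11.85
eef_pos: [0.5426, 0.0224, 0.3114]
tcp_rot: [0.003, 1.0, 0.003, -0.0]
wrist_force: [1.1, 0.6, -1.5]
finger_gap: 0.0067
finger_force: 58.4
```

Run:
```python
from h import *
np.set_printoptions(precision=4,suppress=True)
s=bot.observe();print(s['time'],s['eef_pos'],s['q'],s['finger_gap'])
p,d=bot.read_camera('scene');np.savez('pics/s2.npz',p=p,d=d)
t=s['eef_pos'];o=t+[.0233,0,-.001]
pts=o+np.array([[17,0,26],[0,0,40],[-24,0,22],[-24,0,4],[24,0,-4],[24,0,-22],[0,0,-40],[-17,0,-26]])/1000
q=proj('scene',pts);c=q.mean(0)
x,y=(c-[50,40]).astype(int);im=cv2.resize(p[y:y+80,x:x+100],None,fx=8,fy=7.5*8/7.5,interpolation=cv2.INTER_CUBIC)[:600]
for a in q: cv2.circle(im,tuple(int(k) for k in ((a-[x,y]+.5)*8)),3,(0,0,255),-1)
cv2.imwrite('pics/c2.png',im)
```

```text
11.85 [0.5426 0.0224 0.3114] [-0.1038  0.328   1.3242  0.0066  1.4904 -1.6696] 0.006666305061794826
```

View pics/c2.png

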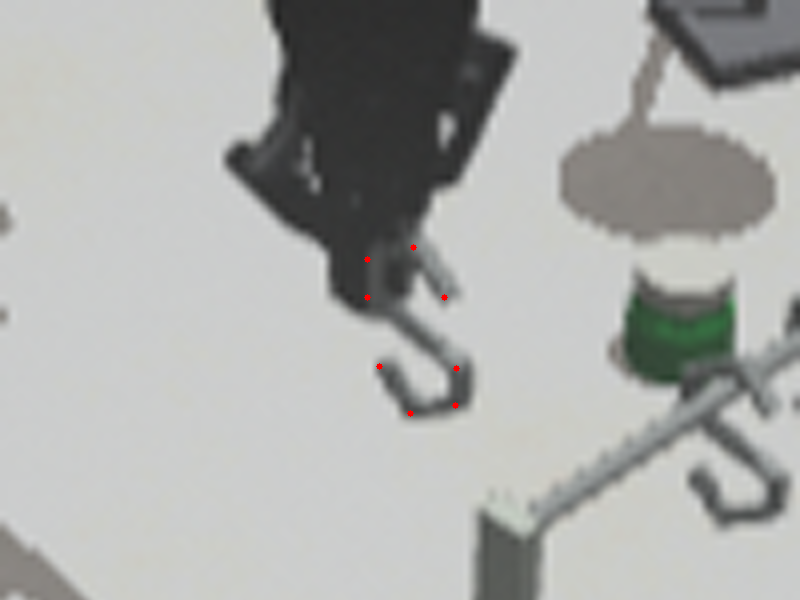

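Request:
drive_tool:
  increments: [0, -20, 0, 0, 0, 0.02, 3, 0, -55, 0, 0, 0, 0.063, 3, 5, -95, 0, 0, 0, 0.063, 3, 5, -135, 0, 0, 0, 0.063, 3, 5, -175, 0, 0, 0, 0.063, 3, 5, -215, 0, 0, 0, 0.063, 3, 5, -250, 0, 0, 0, 0.063, 3, 5, -275, 0, 0, 0, 0.063, 3, 5, -288, 0, 0, 0, 0.063, 3, 5, -294, 0, 0, 0, 0.063, 3, 5, -294, -20, 0, 0, 0.063, 3, 5, -294, -50, 0, 0, 0.063, 3, 5, -294, -80, 0, 0, 0.063, 3, 5, -294, -110, 0, 0, 0.063, 3, 5, -294, -135, 0, 0, 0.063, 3, 5, -294, -150, 0, 0, 0.063, 3, 5, -294, -158, 0, 0, 0.063, 3, 5, -294, -158, 0, 0, 0.063, 3, 5, -294, -158, 0, 0, 0.063, 3]

```text
time: 13.48
eef_pos: [0.5481, -0.2712, 0.1554]
tcp_rot: [-0.029, 1.0, 0.003, 0.001]
wrist_force: [0.7, -0.0, -0.1]
finger_gap: 0.0072
finger_force: 58.5
```

```bash
cat > chk.py <<'E'
from h import *
import sys
np.set_printoptions(precision=4,suppress=True)
def chk(hole,name,off=(.0233,0,-.001)):
    s=bot.observe();M=R.from_quat(s['tcp_rot']).as_matrix();yaw=np.arctan2(-M[0,1],M[1,1]);print(s['time'],s['eef_pos'],'yaw',yaw,s['wrist_force'])
    Z=R.from_euler('z',yaw).as_matrix();o=s['eef_pos']+Z@np.array(off)
    print('origin',o,'rel hole (hook frame)',(o-hole)@Z)
    p,d=bot.read_camera('scene');np.savez('pics/last.npz',p=p,d=d)
    pts=np.array([[17,0,26],[0,0,40],[-24,0,22],[-24,0,4],[24,0,-4],[24,0,-22],[0,0,-40],[-17,0,-26]])/1000@Z.T+o
    q=np.vstack([proj('scene',pts),proj('scene',hole)]);c=q.mean(0)
    x,y=(c-[40,35]).astype(int);im=cv2.resize(p[y:y+60,x:x+80],None,fx=10,fy=10,interpolation=cv2.INTER_CUBIC)
    for a in q: cv2.circle(im,tuple(int(k) for k in ((a-[x,y]+.5)*10)),3,(0,0,255),-1)
    cv2.imwrite(f'pics/{name}.png',im)
E
python3 -c "
from chk import *
chk(np.array([.5429,-.272,.1265]),'c3')"
```

```text
13.4833 [ 0.5481 -0.2712  0.1554] yaw 0.05896973215583296 [ 0.7414 -0.0197 -0.0823]
origin [ 0.5713 -0.2698  0.1544] rel hole (hook frame) [0.0285 0.0005 0.0279]
```

View pics/c3.png

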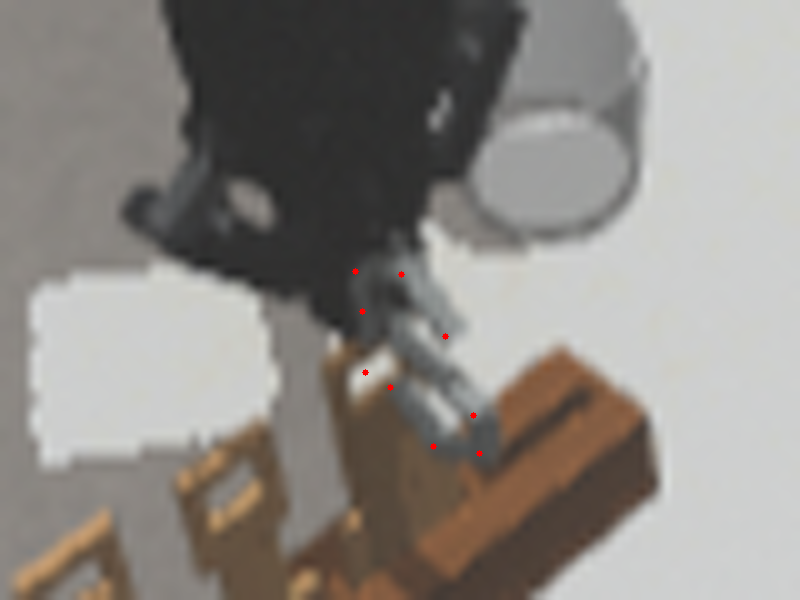

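Request:
drive_tool:
  increments: [-5, 0, -1, 0, 0, 0, 3, -9, -0.5, -2, 0, 0, 0, 3, -11.5, -0.7, -1.6, 0, 0, 0, 3, -13.5, -0.8, 0, 0, 0, 0, 3, -15.5, -0.9, 1.6, 0, 0, 0, 3, -17.5, -1, 3.3, 0, 0, 0, 3, -19.5, -1.1, 5, 0, 0, 0, 3, -21.5, -1.2, 6.8, 0, 0, 0, 3, -23.5, -1.4, 8.6, 0, 0, 0, 3, -25.5, -1.5, 10, 0, 0, 0, 3, -27.5, -1.6, 11.6, 0, 0, 0, 3, -27.5, -1.6, 11.6, 0, 0, 0, 3, -27.5, -1.6, 11.6, 0, 0, 0, 3]

```text
time: 14.62
eef_pos: [0.5199, -0.2737, 0.1666]
tcp_rot: [-0.029, 1.0, 0.003, 0.001]
wrist_force: [-0.3, 0.8, -1.1]
finger_gap: 0.0071
finger_force: 58.5
```

```bash
python3 -c "
from chk import *
chk(np.array([.5429,-.272,.1265]),'c4')"
```

```text
14.6167 [ 0.5199 -0.2737  0.1666] yaw 0.057660360477169166 [-0.3032  0.835  -1.0679]
origin [ 0.5432 -0.2724  0.1656] rel hole (hook frame) [ 0.0003 -0.0004  0.0391]
```

View pics/c4.png

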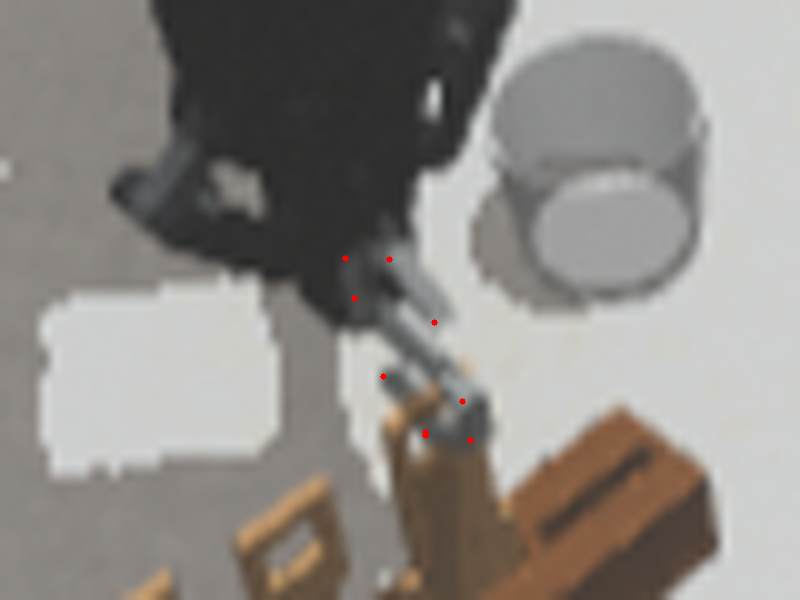

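Request:
drive_tool:
  increments: [0, 0, 4, 0, 0, 0, 3, 0, 0, 8, 0, 0, 0, 3, 0, 0, 14, 0, 0, 0, 3, 0, 0, 22, 0, 0, 0, 3, 0, 0, 32, 0, 0, 0, 3, 0, 0, 42, 0, 0, 0, 3, 0, 0, 52, 0, 0, 0, 3, 0, 0, 64, 0, 0, 0, 3, 0, 0, 78, 0, 0, 0, 3, 0, 0, 92, 0, 0, 0, 3, 0, 0, 104, 0, 0, 0, 3, 0, 0, 114, 0, 0, 0, 3, 0, 0, 121, 0, 0, 0, 3, 0, 0, 125, 0, 0, 0, 3, 0, 0, 125, 0, 0, 0, 3, 0, 0, 125, 0, 0, 0, 3]

```text
time: 16.0
eef_pos: [0.5198, -0.2736, 0.2912]
tcp_rot: [-0.029, 1.0, 0.003, 0.0]
wrist_force: [-0.3, 0.1, -0.3]
finger_gap: 0.0067
finger_force: 58.5
```

Request:
drive_tool:
  increments: [0, 4, 0, 0, 0, 0, 3, 0, 12, 0, 0, 0, 0, 3, 0, 24, 0, 0, 0, 0, 3, 2, 40, 0, 0, 0, 0, 3, 4, 58, 0, 0, 0, -0.01, 3, 7, 78, 0, 0, 0, -0.02, 3, 10, 100, 0, 0, 0, -0.03, 3, 14, 122, 0, 0, 0, -0.04, 3, 18, 144, 0, 0, 0, -0.05, 3, 22, 166, 0, 0, 0, -0.063, 3, 26, 188, 0, 0, 0, -0.063, 3, 30, 210, 0, 0, 0, -0.063, 3, 34, 232, 0, 0, 0, -0.063, 3, 38, 254, 0, 0, 0, -0.063, 3, 42, 275, 0, 0, 0, -0.063, 3, 46, 294, 0, 0, 0, -0.063, 3, 49, 310, 0, 0, 0, -0.063, 3, 51, 322, 0, 0, 0, -0.063, 3, 53, 330, 0, 0, 0, -0.063, 3, 53, 335, 0, 0, 0, -0.063, 3]

```text
time: 17.67
eef_pos: [0.5729, 0.0626, 0.2914]
tcp_rot: [0.002, 1.0, 0.003, 0.001]
wrist_force: [1.0, -0.8, -0.2]
finger_gap: 0.0067
finger_force: 58.5
```

```bash
python3 -c "
from chk import *
chk(np.array([.6465,.061,.23]),'c5')"
```

```text
17.6667 [0.5729 0.0626 0.2914] yaw -0.004054560381160618 [ 1.0068 -0.8091 -0.2306]
origin [0.5962 0.0625 0.2904] rel hole (hook frame) [-0.0504  0.0013  0.0604]
```

View pics/c5.png

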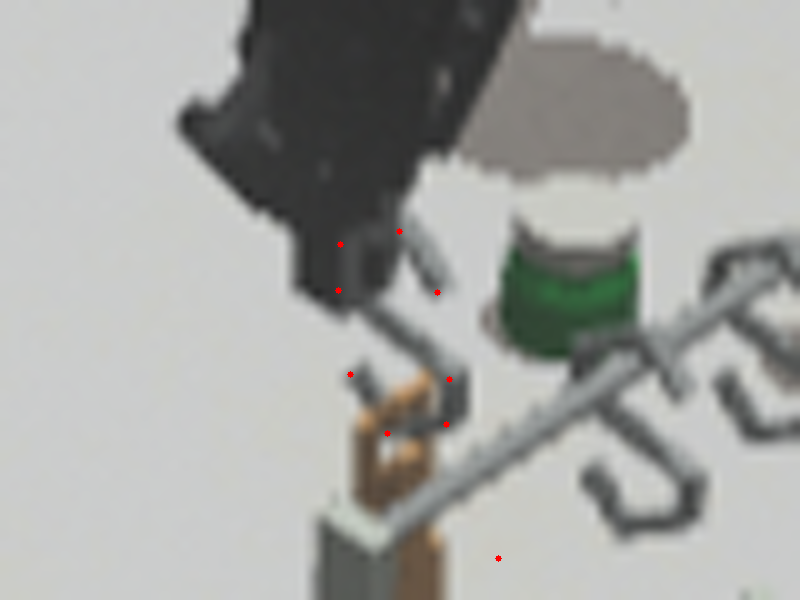

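Request:
drive_tool:
  increments: [0, 0, -8, 0, 0, 0, 3, 0, 0, -18, 0, 0, 0, 3, 0, 0, -25, 0, 0, 0, 3, 3, 0, -26, 0, 0, 0, 3, 9, 0, -26, 0, 0, 0, 3, 18, 0, -26, 0, 0, 0, 3, 28, 0, -26, 0, 0, 0, 3, 37, 0, -26, 0, 0, 0, 3, 44, 0, -26, 0, 0, 0, 3, 48, 0, -26, 0, 0, 0, 3, 50, 0, -26, 0, 0, 0, 3, 50, 0, -26, 0, 0, 0, 3, 50, 0, -30, 0, 0, 0, 3, 50, 0, -35, 0, 0, 0, 3, 50, 0, -40, 0, 0, 0, 3, 50, 0, -44, 0, 0, 0, 3, 50, 0, -46, 0, 0, 0, 3, 50, 0, -46, 0, 0, 0, 3]

```text
time: 19.22
eef_pos: [0.6229, 0.0614, 0.2453]
tcp_rot: [0.003, 1.0, 0.003, 0.001]
wrist_force: [-0.6, -0.5, -0.7]
finger_gap: 0.0066
finger_force: 58.7
```

Request:
drive_tool:
  increments: [0, 0, 0, 0, 0, 0, 45, 0, 0, 0, 0, 0, 0, 45, 0, 0, 0, 0, 0, 0, 45, 0, 0, 0, 0, 0, 0, 45, 0, 0, 0, 0, 0, 0, 45, 0, 0, 0, 0, 0, 0, 45, 0, 0, 10, 0, 0, 0, 45, 0, 0, 30, 0, 0, 0, 45, 0, 0, 55, 0, 0, 0, 45, 0, 0, 70, 0, 0, 0, 45, 0, 20, 70, 0, 0, 0, 45, 0, 45, 70, 0, 0, 0, 45, 0, 60, 70, 0, 0, 0, 45, 0, 61, 70, 0, 0, 0, 45, 0, 61, 70, 0, 0, 0, 45]

```text
time: 20.47
eef_pos: [0.6228, 0.1231, 0.3156]
tcp_rot: [0.002, 1.0, 0.003, 0.001]
wrist_force: [0.6, 0.1, -0.3]
finger_gap: 0.0448
finger_force: 0.0
```

Run:
```python
from chk import *
s=bot.observe();print(s['time'],s['eef_pos'])
p,d=bot.read_camera('scene');w,u,v=cloud('scene',d);cv2.imwrite('pics/s6.png',p)
b=(w[:,0]>.6)&(w[:,0]<.7)
for zl,zh in ((.212,.224),(.224,.236),(.284,.29)):
  for c in (.06,.124,.19,.253):
    m=b&(w[:,2]>zl)&(w[:,2]<zh)&(abs(w[:,1]-c)<.012);print(zl,c,m.sum(),np.median(w[m],0) if m.sum() else '')
x,y=230,140
cv2.imwrite('pics/c6.png',cv2.resize(p[y:y+120,x:x+130],None,fx=5,fy=5,interpolation=cv2.INTER_CUBIC))
```

```text
20.4667 [0.6228 0.1231 0.3156]
0.212 0.06 41 [0.6478 0.0606 0.218 ]
0.212 0.124 22 [0.6423 0.1234 0.2168]
0.212 0.19 25 [0.6484 0.1916 0.2167]
0.212 0.253 22 [0.6415 0.2538 0.2174]
0.224 0.06 10 [0.6719 0.0639 0.2292]
0.224 0.124 8 [0.6726 0.1216 0.2277]
0.224 0.19 10 [0.6734 0.1913 0.232 ]
0.224 0.253 8 [0.6734 0.2522 0.2295]
0.284 0.06 8 [0.6486 0.0636 0.2856]
0.284 0.124 9 [0.6489 0.1264 0.2859]
0.284 0.19 10 [0.649  0.1908 0.2862]
0.284 0.253 10 [0.6494 0.2542 0.2866]
```

View pics/c6.png

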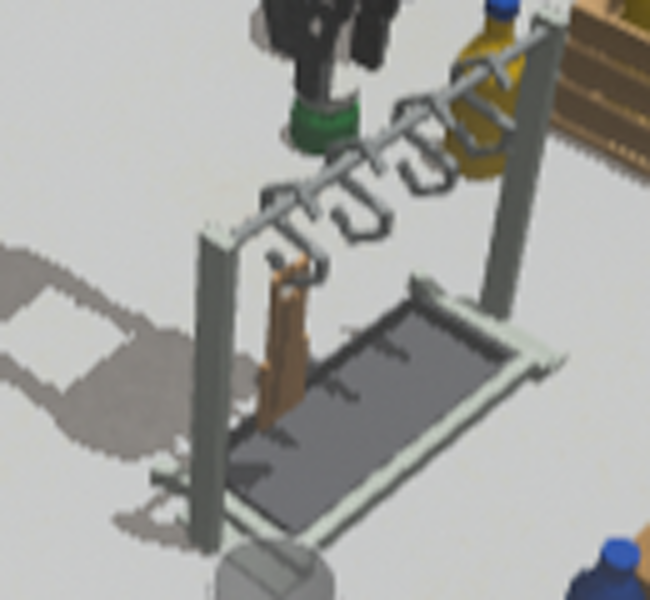

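Hook0 now hangs on the rail with spat0 on its lower bend, around px (290,280) in the crop. The tray below sits against the stop. Next is hook1.

Request:
drive_tool:
  increments: [0, 0, -25, 0, 0, 0, 45, 0, 0, -50, 0, 0, 0, 45, 0, 0, -66, 0, 0, 0, 45, 0, 0, -71, 0, 0, 0, 45, 0, 0, -71, 0, 0, 0, 45, 0, 0, -71, 0, 0, 0, 3, 0, 0, -71, 0, 0, 0, 3, 0, 0, -71, 0, 0, 0, 3, 0, 0, -71, 0, 0, 0, 3, 0, 0, -71, 0, 0, 0, 3, 0, 0, -71, 0, 0, 0, 3, 0, 0, -71, 0, 0, 0, 3, 0, 0, -71, 0, 0, 0, 3]
  newtons: 60

```text
time: 21.6
eef_pos: [0.6236, 0.1222, 0.246]
tcp_rot: [0.003, 1.0, 0.003, 0.002]
wrist_force: [-0.5, -1.7, 6.0]
finger_gap: 0.0065
finger_force: 58.7
```

Request:
drive_tool:
  increments: [0, 0, 5, 0, 0, 0, 3, 0, 0, 12, 0, 0, 0, 3, 0, 0, 19, 0, 0, 0, 3, 0, 0, 21, 0, 0, 0, 3, 0, 0, 21, 0, 0, 0, 3, -8, 0, 21, 0, 0, 0, 3, -20, 0, 21, 0, 0, 0, 3, -35, 0, 21, 0, 0, 0, 3, -55, 0, 21, 0, 0, 0, 3, -75, -10, 35, 0, 0, 0, 3, -80, -30, 60, 0, 0, 0, 3, -80, -60, 70, 0, 0, 0, 3, -80, -90, 70, 0, 0, 0, 3, -80, -110, 70, 0, 0, 0, 3, -80, -120, 70, 0, 0, 0, 3, -80, -120, 70, 0, 0, 0, 3, -80, -120, 70, 0, 0, 0, 3]

```text
time: 23.02
eef_pos: [0.5429, 0.0027, 0.3142]
tcp_rot: [0.003, 1.0, 0.003, 0.0]
wrist_force: [-0.1, 0.8, -1.4]
finger_gap: 0.0067
finger_force: 58.5
```

Request:
drive_tool:
  increments: [0, -20, 0, 0, 0, 0.02, 3, 2, -55, 0, 0, 0, 0.063, 3, 4, -95, 0, 0, 0, 0.063, 3, 6, -135, 0, 0, 0, 0.063, 3, 8.5, -175, 0, 0, 0, 0.063, 3, 8.5, -215, 0, 0, 0, 0.063, 3, 8.5, -255, 0, 0, 0, 0.063, 3, 8.5, -290, 0, 0, 0, 0.063, 3, 8.5, -315, 0, 0, 0, 0.063, 3, 8.5, -329, 0, 0, 0, 0.063, 3, 8.5, -329, -20, 0, 0, 0.063, 3, 8.5, -329, -50, 0, 0, 0.063, 3, 8.5, -329, -80, 0, 0, 0.063, 3, 8.5, -329, -110, 0, 0, 0.063, 3, 8.5, -329, -135, 0, 0, 0.063, 3, 8.5, -329, -155, 0, 0, 0.063, 3, 8.5, -329, -164, 0, 0, 0.063, 3, 8.5, -329, -164, 0, 0, 0.063, 3, 8.5, -329, -164, 0, 0, 0.063, 3]

```text
time: 24.6
eef_pos: [0.5523, -0.3259, 0.1509]
tcp_rot: [-0.029, 1.0, 0.003, 0.001]
wrist_force: [1.2, -0.6, 1.1]
finger_gap: 0.0065
finger_force: 58.6
```

```bash
python3 -c "
from chk import *
chk(np.array([.5467,-.326,.1235]),'c7',(.0229,0,-.002))"
```

```text
24.6 [ 0.5523 -0.3259  0.1509] yaw 0.058917506027081 [ 1.2171 -0.5946  1.0778]
origin [ 0.5751 -0.3246  0.1489] rel hole (hook frame) [ 0.0285 -0.0003  0.0254]
```

View pics/c7.png

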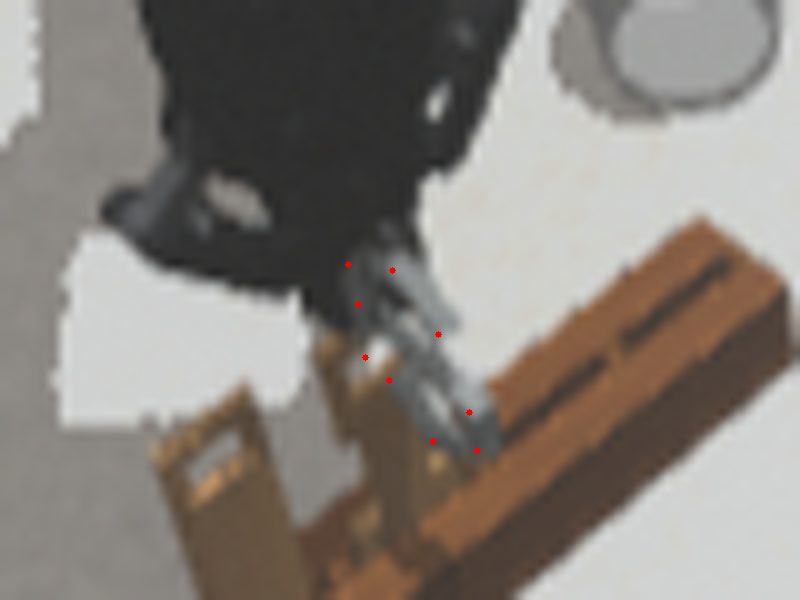

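Request:
drive_tool:
  increments: [-5, 0, 0.7, 0, 0, 0, 3, -9, -0.3, 0.7, 0, 0, 0, 3, -11.5, -0.5, 0.9, 0, 0, 0, 3, -13.5, -0.6, 2.5, 0, 0, 0, 3, -15.5, -0.7, 4.1, 0, 0, 0, 3, -17.5, -0.8, 5.9, 0, 0, 0, 3, -19.5, -0.9, 7.6, 0, 0, 0, 3, -21.5, -1, 9.4, 0, 0, 0, 3, -23.5, -1.1, 11.1, 0, 0, 0, 3, -25.5, -1.2, 12.6, 0, 0, 0, 3, -27.5, -1.3, 14, 0, 0, 0, 3, -27.5, -1.3, 14, 0, 0, 0, 3, -27.5, -1.3, 14, 0, 0, 0, 3]

```text
time: 25.73
eef_pos: [0.5239, -0.328, 0.1646]
tcp_rot: [-0.029, 1.0, 0.003, 0.001]
wrist_force: [0.6, 0.4, -0.1]
finger_gap: 0.0067
finger_force: 58.6
```

Request:
drive_tool:
  increments: [0, 0, 4, 0, 0, 0, 3, 0, 0, 8, 0, 0, 0, 3, 0, 0, 14, 0, 0, 0, 3, 0, 0, 22, 0, 0, 0, 3, 0, 0, 32, 0, 0, 0, 3, 0, 0, 42, 0, 0, 0, 3, 0, 0, 52, 0, 0, 0, 3, 0, 0, 64, 0, 0, 0, 3, 0, 0, 78, 0, 0, 0, 3, 0, 0, 92, 0, 0, 0, 3, 0, 0, 104, 0, 0, 0, 3, 0, 0, 116, 0, 0, 0, 3, 0, 0, 126, 0, 0, 0, 3, 0, 0, 130, 0, 0, 0, 3, 0, 0, 130, 0, 0, 0, 3, 0, 0, 130, 0, 0, 0, 3]

```text
time: 27.07
eef_pos: [0.5239, -0.3279, 0.2944]
tcp_rot: [-0.029, 1.0, 0.003, 0.001]
wrist_force: [-0.0, -0.4, -1.4]
finger_gap: 0.0067
finger_force: 58.6
```

Run:
```python
from chk import *
chk(np.array([.5467,-.326,.253]),'c8',(.0229,0,-.002))
D=np.load('pics/last.npz');w,u,v=cloud('scene',D['d'])
for c in (-.272,-.326,-.3805):
    m=(abs(w[:,1]-c)<.014)&(abs(w[:,0]-.55)<.02)&(w[:,2]>.06)&(w[:,2]<.26);print(c,m.sum(),w[m].min(0),w[m].max(0))
```

```text
27.0667 [ 0.5239 -0.3279  0.2944] yaw 0.05780170139308001 [-0.0309 -0.4103 -1.4476]
origin [ 0.5467 -0.3265  0.2924] rel hole (hook frame) [-0.     -0.0005  0.0394]Traceback (most recent call last):
  File "<stdin>", line 5, in <module>
    return umr_minimum(a, axis, None, out, keepdims, initial, where)
ValueError: zero-size array to reduction operation minimum which has no identity
```

Run:
```python
from chk import *
D=np.load('pics/last.npz');w,u,v=cloud('scene',D['d'])
for c in (-.326,-.3805):
    m=(abs(w[:,1]-c)<.018)&(abs(w[:,0]-.55)<.035)&(w[:,2]>.06)&(w[:,2]<.275);print(c,m.sum(),np.percentile(w[m],[2,50,98],axis=0) if m.sum() else '')
```

```text
-0.326 348 [[ 0.5354 -0.3433  0.1371]
 [ 0.5507 -0.3264  0.2002]
 [ 0.563  -0.3094  0.2688]]
-0.3805 216 [[ 0.5486 -0.395   0.0606]
 [ 0.5528 -0.3798  0.1073]
 [ 0.5554 -0.3636  0.1496]]
```

Request:
drive_tool:
  increments: [0, 4, 0, 0, 0, 0, 3, 0, 12, 0, 0, 0, 0, 3, 0, 24, 0, 0, 0, 0, 3, 1, 40, 0, 0, 0, 0, 3, 3, 60, 0, 0, 0, -0.01, 3, 5, 84, 0, 0, 0, -0.02, 3, 8, 110, 0, 0, 0, -0.03, 3, 11, 138, 0, 0, 0, -0.04, 3, 14, 166, 0, 0, 0, -0.05, 3, 17, 194, 0, 0, 0, -0.063, 3, 20, 222, 0, 0, 0, -0.063, 3, 23, 250, 0, 0, 0, -0.063, 3, 26, 278, 0, 0, 0, -0.063, 3, 29, 306, 0, 0, 0, -0.063, 3, 32, 334, 0, 0, 0, -0.063, 3, 35, 361, 0, 0, 0, -0.063, 3, 38, 386, 0, 0, 0, -0.063, 3, 42, 408, 0, 0, 0, -0.063, 3, 46, 426, 0, 0, 0, -0.063, 3, 48, 438, 0, 0, 0, -0.063, 3]

```text
time: 28.78
eef_pos: [0.5711, 0.1133, 0.2946]
tcp_rot: [0.001, 1.0, 0.003, 0.001]
wrist_force: [1.1, 0.0, -0.7]
finger_gap: 0.0065
finger_force: 58.6
```

Request:
drive_tool:
  increments: [1, 7, 0, 0, 0, 0, 3, 1, 11, 0, 0, 0, 0, 3, 1, 12, -5, 0, 0, 0, 3, 1, 12, -15, 0, 0, 0, 3, 1, 12, -24, 0, 0, 0, 3, 1, 12, -28, 0, 0, 0, 3, 1, 12, -28, 0, 0, 0, 3]

```text
time: 29.37
eef_pos: [0.5722, 0.1213, 0.2646]
tcp_rot: [0.003, 1.0, 0.003, -0.001]
wrist_force: [-0.4, 0.1, -1.3]
finger_gap: 0.0062
finger_force: 58.6
```

Request:
drive_tool:
  increments: [3, 0.5, 2, 0, 0, 0, 3, 9, 0.5, 2, 0, 0, 0, 3, 18, 0.5, 2, 0, 0, 0, 3, 28, 0.5, 2, 0, 0, 0, 3, 37, 0.5, 2, 0, 0, 0, 3, 44, 0.5, 2, 0, 0, 0, 3, 49, 0.5, 2, 0, 0, 0, 3, 51, 0.5, 2, 0, 0, 0, 3, 51, 0.5, 2, 0, 0, 0, 3, 51, 0.5, -2, 0, 0, 0, 3, 51, 0.5, -7, 0, 0, 0, 3, 51, 0.5, -12, 0, 0, 0, 3, 51, 0.5, -16, 0, 0, 0, 3, 51, 0.5, -18.5, 0, 0, 0, 3, 51, 0.5, -18.5, 0, 0, 0, 3, 51, 0.5, -18.5, 0, 0, 0, 3]

```text
time: 30.7
eef_pos: [0.6239, 0.1226, 0.2479]
tcp_rot: [0.003, 1.0, 0.003, 0.001]
wrist_force: [0.5, -0.1, -0.0]
finger_gap: 0.0066
finger_force: 58.6
```

Request:
drive_tool:
  increments: [0, 0, -2, 0, 0, 0, 3, 0, 0, -2, 0, 0, 0, 3, 0, 0, -2, 0, 0, 0, 45, 0, 0, -2, 0, 0, 0, 45, 0, 0, -2, 0, 0, 0, 45, 0, 0, -2, 0, 0, 0, 45, 0, 0, -2, 0, 0, 0, 45, 0, 0, -2, 0, 0, 0, 45, 0, 0, 10, 0, 0, 0, 45, 0, 0, 30, 0, 0, 0, 45, 0, 0, 55, 0, 0, 0, 45, 0, 0, 68, 0, 0, 0, 45, 0, 20, 68, 0, 0, 0, 45, -1, 45, 68, 0, 0, 0, 45, -1, 65, 68, 0, 0, 0, 45, -1, 69, 68, 0, 0, 0, 45, -1, 69, 68, 0, 0, 0, 45, -1, 69, 68, 0, 0, 0, 45]

```text
time: 32.2
eef_pos: [0.623, 0.1912, 0.3158]
tcp_rot: [0.002, 1.0, 0.003, 0.001]
wrist_force: [-0.3, -1.0, -0.3]
finger_gap: 0.0456
finger_force: 0.0
```

```bash
cat > st.py <<'E'
from chk import *
s=bot.observe();print(s['time'],s['eef_pos'])
p,d=bot.read_camera('scene');w,u,v=cloud('scene',d);cv2.imwrite('pics/s_st.png',p)
b=(w[:,0]>.6)&(w[:,0]<.7)
for zl,zh in ((.09,.18),(.212,.224),(.224,.236),(.284,.29)):
  for c in (.06,.124,.19,.253):
    m=b&(w[:,2]>zl)&(w[:,2]<zh)&(abs(w[:,1]-c)<.024);print(zl,c,m.sum(),np.median(w[m],0) if m.sum() else '')
m=(abs(w[:,0]-.57)<.02)&(w[:,2]>.03)&(w[:,2]<.043)&(abs(w[:,1]-.157)<.06);print('grip',m.sum(),np.median(w[m],0) if m.sum() else '')
cv2.imwrite('pics/c_st.png',cv2.resize(p[140:260,230:360],None,fx=5,fy=5,interpolation=cv2.INTER_CUBIC))
E
python3 st.py
```

```text
32.2 [0.623  0.1912 0.3158]
0.09 0.06 162 [0.6504 0.0595 0.1321]
0.09 0.124 132 [0.6482 0.1221 0.1283]
0.09 0.19 0 
0.09 0.253 0 
0.212 0.06 45 [0.6478 0.0614 0.218 ]
0.212 0.124 50 [0.6463 0.1227 0.2188]
0.212 0.19 25 [0.6435 0.1916 0.2167]
0.212 0.253 22 [0.6416 0.2521 0.2177]
0.224 0.06 9 [0.6723 0.0616 0.2273]
0.224 0.124 8 [0.6714 0.1226 0.2301]
0.224 0.19 8 [0.6732 0.1921 0.2302]
0.224 0.253 10 [0.6724 0.2521 0.228 ]
0.284 0.06 7 [0.6499 0.0604 0.2862]
0.284 0.124 9 [0.6496 0.1248 0.2861]
0.284 0.19 11 [0.6498 0.1906 0.2856]
0.284 0.253 9 [0.6492 0.2528 0.285 ]
grip 0
```

View pics/c_st.png

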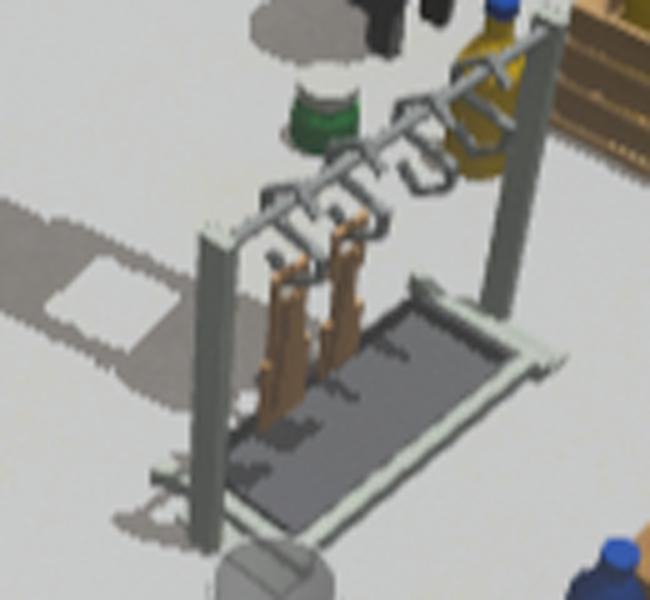

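The crop shows spat0 and spat3 hanging on hook0 and hook1, at px (285,340) and (345,290). The tray is still home. Next is hook2.

Request:
drive_tool:
  increments: [0, 0, -25, 0, 0, 0, 45, 0, 0, -50, 0, 0, 0, 45, 0, 0, -66, 0, 0, 0, 45, 0, 0, -71, 0, 0, 0, 45, 0, 0, -71, 0, 0, 0, 45, 0, 0, -71, 0, 0, 0, 3, 0, 0, -71, 0, 0, 0, 3, 0, 0, -71, 0, 0, 0, 3, 0, 0, -71, 0, 0, 0, 3, 0, 0, -71, 0, 0, 0, 3, 0, 0, -71, 0, 0, 0, 3, 0, 0, -71, 0, 0, 0, 3, 0, 0, -71, 0, 0, 0, 3]
  newtons: 60

```text
time: 33.33
eef_pos: [0.6236, 0.1917, 0.2465]
tcp_rot: [0.003, 1.0, 0.003, 0.002]
wrist_force: [0.9, 0.1, 5.8]
finger_gap: 0.0066
finger_force: 58.8
```

Request:
drive_tool:
  increments: [0, 0, 5, 0, 0, 0, 3, 0, 0, 12, 0, 0, 0, 3, 0, 0, 19, 0, 0, 0, 3, 0, 0, 21, 0, 0, 0, 3, 0, 0, 21, 0, 0, 0, 3, -8, 0, 21, 0, 0, 0, 3, -20, 0, 21, 0, 0, 0, 3, -35, 0, 21, 0, 0, 0, 3, -55, 0, 21, 0, 0, 0, 3, -75, -10, 35, 0, 0, 0, 3, -80, -30, 60, 0, 0, 0, 3, -80, -60, 70, 0, 0, 0, 3, -80, -100, 70, 0, 0, 0, 3, -80, -140, 70, 0, 0, 0, 3, -80, -170, 70, 0, 0, 0, 3, -80, -190, 70, 0, 0, 0, 3, -80, -190, 70, 0, 0, 0, 3, -80, -190, 70, 0, 0, 0, 3]

```text
time: 34.83
eef_pos: [0.5428, 0.0008, 0.3148]
tcp_rot: [0.004, 1.0, 0.003, 0.001]
wrist_force: [0.3, 0.7, -0.2]
finger_gap: 0.0065
finger_force: 58.5
```

Request:
drive_tool:
  increments: [0, -20, 0, 0, 0, 0.02, 3, 2, -55, 0, 0, 0, 0.065, 3, 4, -95, 0, 0, 0, 0.065, 3, 6, -135, 0, 0, 0, 0.065, 3, 8, -175, 0, 0, 0, 0.065, 3, 10, -215, 0, 0, 0, 0.065, 3, 12.5, -255, 0, 0, 0, 0.065, 3, 12.5, -295, 0, 0, 0, 0.065, 3, 12.5, -330, 0, 0, 0, 0.065, 3, 12.5, -360, 0, 0, 0, 0.065, 3, 12.5, -376, 0, 0, 0, 0.065, 3, 12.5, -381, -15, 0, 0, 0.065, 3, 12.5, -381, -45, 0, 0, 0.065, 3, 12.5, -381, -80, 0, 0, 0.065, 3, 12.5, -381, -110, 0, 0, 0.065, 3, 12.5, -381, -135, 0, 0, 0.065, 3, 12.5, -381, -150, 0, 0, 0.065, 3, 12.5, -381, -156, 0, 0, 0.065, 3, 12.5, -381, -156, 0, 0, 0.065, 3, 12.5, -381, -156, 0, 0, 0.065, 3]

```text
time: 36.5
eef_pos: [0.5564, -0.3789, 0.1598]
tcp_rot: [-0.03, 1.0, 0.003, 0.001]
wrist_force: [-0.7, -0.2, -0.1]
finger_gap: 0.0066
finger_force: 58.6
```

```bash
python3 -c "
from chk import *
chk(np.array([.5505,-.3805,.1313]),'c9',(.0229,0,-.0025))"
```

```text
36.5 [ 0.5564 -0.3789  0.1598] yaw 0.06092883664173181 [-0.7277 -0.242  -0.091 ]
origin [ 0.5792 -0.3775  0.1573] rel hole (hook frame) [0.0289 0.0013 0.026 ]
```

View pics/c9.png

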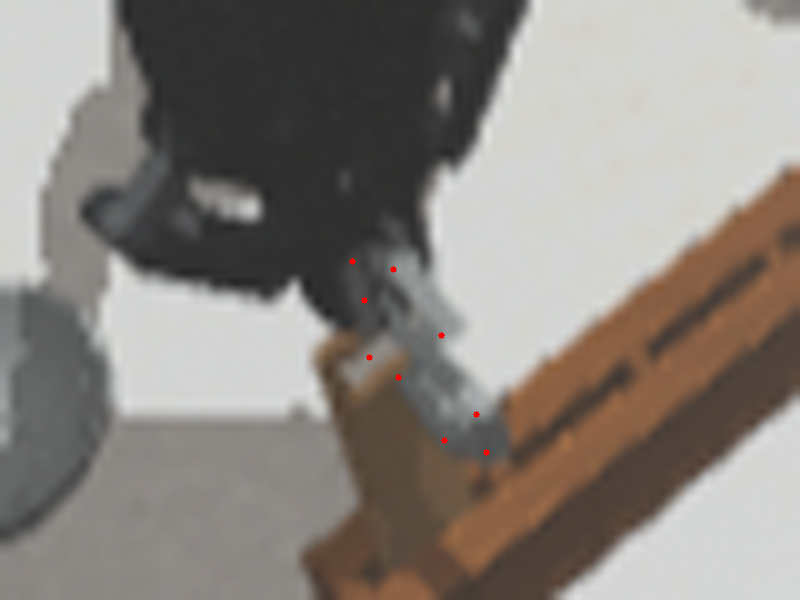

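Request:
drive_tool:
  increments: [-5, -1.2, 0.1, 0, 0, 0, 3, -9, -1.6, 0.1, 0, 0, 0, 3, -12, -1.8, 0.3, 0, 0, 0, 3, -14, -1.9, 1.9, 0, 0, 0, 3, -16, -2, 3.5, 0, 0, 0, 3, -18, -2.1, 5.3, 0, 0, 0, 3, -20, -2.2, 7, 0, 0, 0, 3, -22, -2.3, 8.8, 0, 0, 0, 3, -24, -2.5, 10.5, 0, 0, 0, 3, -26, -2.6, 12, 0, 0, 0, 3, -28, -2.7, 13.3, 0, 0, 0, 3, -28, -2.7, 13.3, 0, 0, 0, 3, -28, -2.7, 13.3, 0, 0, 0, 3]

```text
time: 37.63
eef_pos: [0.5274, -0.3822, 0.1724]
tcp_rot: [-0.03, 1.0, 0.003, 0.001]
wrist_force: [-1.0, -0.3, -0.7]
finger_gap: 0.0066
finger_force: 58.6
```

Request:
drive_tool:
  increments: [0, 0, 4, 0, 0, 0, 3, 0, 0, 8, 0, 0, 0, 3, 0, 0, 14, 0, 0, 0, 3, 0, 0, 22, 0, 0, 0, 3, 0, 0, 32, 0, 0, 0, 3, 0, 0, 42, 0, 0, 0, 3, 0, 0, 52, 0, 0, 0, 3, 0, 0, 64, 0, 0, 0, 3, 0, 0, 78, 0, 0, 0, 3, 0, 0, 92, 0, 0, 0, 3, 0, 0, 104, 0, 0, 0, 3, 0, 0, 114, 0, 0, 0, 3, 0, 0, 121, 0, 0, 0, 3, 0, 0, 122, 0, 0, 0, 3, 0, 0, 122, 0, 0, 0, 3]

```text
time: 38.88
eef_pos: [0.5275, -0.3822, 0.2946]
tcp_rot: [-0.03, 1.0, 0.003, 0.001]
wrist_force: [-0.1, -0.4, -1.3]
finger_gap: 0.0064
finger_force: 58.6
```

Run:
```python
from chk import *
s=bot.observe();print(s['eef_pos'])
p,d=bot.read_camera('scene');w,u,v=cloud('scene',d)
m=(abs(w[:,1]+.3805)<.018)&(abs(w[:,0]-.55)<.035)&(w[:,2]>.06)&(w[:,2]<.275);print(m.sum(),np.percentile(w[m],[2,50,98],axis=0) if m.sum() else '')
```

```text
[ 0.5275 -0.3822  0.2946]
406 [[ 0.5394 -0.3954  0.1289]
 [ 0.5543 -0.3806  0.2021]
 [ 0.5698 -0.3638  0.2685]]
```

Request:
drive_tool:
  increments: [0, 4, 0, 0, 0, 0, 3, 0, 12, 0, 0, 0, 0, 3, 0, 24, 0, 0, 0, 0, 3, 1, 40, 0, 0, 0, 0, 3, 3, 60, 0, 0, 0, -0.01, 3, 5, 84, 0, 0, 0, -0.02, 3, 7, 110, 0, 0, 0, -0.03, 3, 9, 138, 0, 0, 0, -0.04, 3, 11, 166, 0, 0, 0, -0.05, 3, 13, 194, 0, 0, 0, -0.065, 3, 15, 222, 0, 0, 0, -0.065, 3, 17, 250, 0, 0, 0, -0.065, 3, 19, 278, 0, 0, 0, -0.065, 3, 21, 306, 0, 0, 0, -0.065, 3, 23, 334, 0, 0, 0, -0.065, 3, 25, 362, 0, 0, 0, -0.065, 3, 27, 390, 0, 0, 0, -0.065, 3, 29, 418, 0, 0, 0, -0.065, 3, 31, 446, 0, 0, 0, -0.065, 3, 33, 473, 0, 0, 0, -0.065, 3]

```text
time: 40.6
eef_pos: [0.5594, 0.0934, 0.2943]
tcp_rot: [0.002, 1.0, 0.003, 0.001]
wrist_force: [0.3, 0.2, -0.8]
finger_gap: 0.0062
finger_force: 58.6
```

Request:
drive_tool:
  increments: [2, 24, 0, 0, 0, 0, 3, 4, 45, 0, 0, 0, 0, 3, 7, 64, 0, 0, 0, 0, 3, 10, 80, 0, 0, 0, 0, 3, 12, 91, 0, 0, 0, 0, 3, 13, 98, 0, 0, 0, 0, 3, 13, 101, -5, 0, 0, 0, 3, 13, 101, -15, 0, 0, 0, 3, 13, 101, -24, 0, 0, 0, 3, 13, 101, -27, 0, 0, 0, 3, 13, 101, -27, 0, 0, 0, 3, 13, 101, -27, 0, 0, 0, 3]

```text
time: 41.6
eef_pos: [0.5734, 0.1912, 0.267]
tcp_rot: [0.003, 1.0, 0.003, 0.0]
wrist_force: [-0.4, 0.4, -1.0]
finger_gap: 0.0065
finger_force: 58.6
```

Request:
drive_tool:
  increments: [3, 0, 0, 0, 0, 0, 3, 9, 0, 0, 0, 0, 0, 3, 18, 0, 0, 0, 0, 0, 3, 28, 0, 0, 0, 0, 0, 3, 37, 0, 0, 0, 0, 0, 3, 44, 0, 0, 0, 0, 0, 3, 48, 0, 0, 0, 0, 0, 3, 50, 0, 0, 0, 0, 0, 3, 50, 0, 0, 0, 0, 0, 3, 50, 0, -4, 0, 0, 0, 3, 50, 0, -9, 0, 0, 0, 3, 50, 0, -14, 0, 0, 0, 3, 50, 0, -18, 0, 0, 0, 3, 50, 0, -20, 0, 0, 0, 3, 50, 0, -20, 0, 0, 0, 3, 50, 0, -20, 0, 0, 0, 3]

```text
time: 42.93
eef_pos: [0.6234, 0.1919, 0.2473]
tcp_rot: [0.003, 1.0, 0.003, 0.001]
wrist_force: [-0.1, 0.9, -1.2]
finger_gap: 0.0068
finger_force: 58.7
```

Lower the last 1 mm, release, rise, and retreat toward the robot to check everything.

Request:
drive_tool:
  increments: [0, 0, -1, 0, 0, 0, 3, 0, 0, -1, 0, 0, 0, 3, 0, 0, -1, 0, 0, 0, 45, 0, 0, -1, 0, 0, 0, 45, 0, 0, -1, 0, 0, 0, 45, 0, 0, -1, 0, 0, 0, 45, 0, 0, -1, 0, 0, 0, 45, 0, 0, -1, 0, 0, 0, 45, 0, 0, 10, 0, 0, 0, 45, 0, 0, 30, 0, 0, 0, 45, 0, 0, 55, 0, 0, 0, 45, 0, 0, 80, 0, 0, 0, 45, -30, 0, 90, 0, 0, 0, 45, -65, 0, 90, 0, 0, 0, 45, -100, 0, 90, 0, 0, 0, 45, -140, 0, 90, 0, 0, 0, 45, -180, 0, 90, 0, 0, 0, 45, -220, 0, 90, 0, 0, 0, 45, -220, 0, 90, 0, 0, 0, 45, -220, 0, 90, 0, 0, 0, 45]

```text
time: 44.6
eef_pos: [0.402, 0.192, 0.3384]
tcp_rot: [0.002, 1.0, 0.003, 0.002]
wrist_force: [1.2, -0.9, -0.9]
finger_gap: 0.045
finger_force: 0.0
```

```bash
python3 st.py
python3 - <<'E'
from h import *
np.set_printoptions(precision=4,suppress=True)
s=bot.observe();p,d=bot.read_camera('wrist');w,u,v=cloud('wrist',d,s)
m=(v<275)&(w[:,2]>.031)&(w[:,2]<.045)&(abs(w[:,0]-.57)<.06)&(abs(w[:,1]-.157)<.12);print('block',m.sum(),np.median(w[m],0) if m.sum() else '')
pt,dt=bot.read_camera('top');a=cv2.resize(pt[130:260,120:400],(784,364));b=cv2.imread('pics/c_st.png')
cv2.imwrite('pics/t_end.png',np.vstack([a,cv2.resize(b[:,:],(255,236)).repeat(1,0) if 0 else cv2.copyMakeBorder(cv2.resize(b,(255,236)),0,0,0,529,cv2.BORDER_CONSTANT)]))
w,u,v=cloud('top',dt)
m=(w[:,2]>.03)&(w[:,2]<.048)&(abs(w[:,0]-.565)<.035)&(abs(w[:,1]-.157)<.06);print('top grip',m.sum(),np.median(w[m],0) if m.sum() else '')
E
```

```text
44.6 [0.402  0.192  0.3384]
0.09 0.06 161 [0.6505 0.0598 0.1353]
0.09 0.124 126 [0.6448 0.1223 0.1279]
0.09 0.19 122 [0.65   0.1896 0.1369]
0.09 0.253 0 
0.212 0.06 46 [0.648  0.0619 0.2179]
0.212 0.124 47 [0.6451 0.1224 0.2192]
0.212 0.19 42 [0.6484 0.1915 0.2178]
0.212 0.253 20 [0.6416 0.2532 0.2171]
0.224 0.06 9 [0.673  0.0619 0.2314]
0.224 0.124 8 [0.6702 0.1243 0.2305]
0.224 0.19 7 [0.673  0.191  0.2287]
0.224 0.253 8 [0.6741 0.2519 0.2299]
0.284 0.06 8 [0.6484 0.0627 0.2848]
0.284 0.124 10 [0.6486 0.1231 0.2863]
0.284 0.19 9 [0.6484 0.1933 0.2856]
0.284 0.253 9 [0.6493 0.253  0.2851]
grip 0 
block 179 [0.5695 0.1568 0.0383]
top grip 29 [0.5715 0.1534 0.0363]
```

View pics/t_end.png

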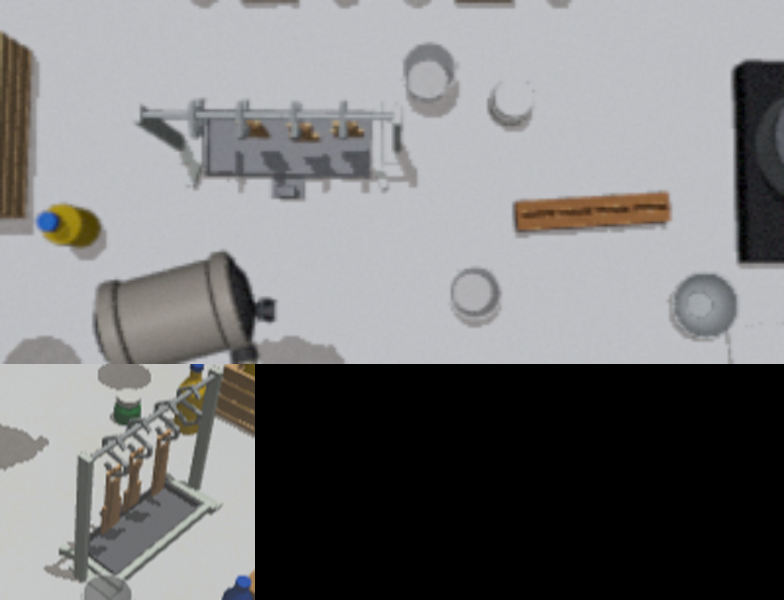

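All three spatulas hang on separate hooks, the rack is empty, and the tray is home. The bystanders are where they started. I'll let things settle, then check once more that the tray hasn't been knocked.

Request:
drive_tool:
  increments: [0, 0, 0, 0, 0, 0, 45, 0, 0, 0, 0, 0, 0, 45, 0, 0, 0, 0, 0, 0, 45, 0, 0, 0, 0, 0, 0, 45, 0, 0, 0, 0, 0, 0, 45, 0, 0, 0, 0, 0, 0, 45, 0, 0, 0, 0, 0, 0, 45, 0, 0, 0, 0, 0, 0, 45, 0, 0, 0, 0, 0, 0, 45, 0, 0, 0, 0, 0, 0, 45, 0, 0, 0, 0, 0, 0, 45, 0, 0, 0, 0, 0, 0, 45, 0, 0, 0, 0, 0, 0, 45, 0, 0, 0, 0, 0, 0, 45, 0, 0, 0, 0, 0, 0, 45, 0, 0, 0, 0, 0, 0, 45, 0, 0, 0, 0, 0, 0, 45, 0, 0, 0, 0, 0, 0, 45, 0, 0, 0, 0, 0, 0, 45, 0, 0, 0, 0, 0, 0, 45]

```text
time: 46.42
eef_pos: [0.4035, 0.1919, 0.3373]
tcp_rot: [0.003, 1.0, 0.003, 0.001]
wrist_force: [-0.4, 0.3, -0.3]
finger_gap: 0.0451
finger_force: 0.0
```

Run:
```python
from h import *
np.set_printoptions(precision=4,suppress=True)
s=bot.observe();p,d=bot.read_camera('wrist');w,u,v=cloud('wrist',d,s)
m=(v<275)&(w[:,2]>.031)&(w[:,2]<.045)&(abs(w[:,0]-.57)<.06)&(abs(w[:,1]-.157)<.12);c=np.median(w[m],0);print('block',m.sum(),c)
p,d=bot.read_camera('scene');w,u,v=cloud('scene',d)
for y in (.06,.124,.19):
    k=(abs(w[:,0]-.65)<.04)&(w[:,2]>.09)&(w[:,2]<.18)&(abs(w[:,1]-y)<.024);print(k.sum(),np.median(w[k],0))
if abs(c[0]-.5725)<.006 and abs(c[1]-.157)<.006: print(bot.job_done())
```

```text
block 180 [0.5696 0.1578 0.0385]
159 [0.6503 0.0594 0.1331]
126 [0.6448 0.1218 0.1289]
125 [0.6501 0.1902 0.1363]
the job is handed in; nothing more can be done
None
```

The job is handed in: the tray is home (about 3–4 mm short of the stop by my last measurement, limit 10 mm), all three spatulas hang on their own hooks, and the spare hook stayed on the rail; no verdict came back at hand-in.

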